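# Load the specimen carrier and jack it up

## Task

Stand the two plain steel slugs in the two round pockets of the specimen carrier, one in each. Then set the little hand jack flat on the bench with its saddle centred under the carrier's marked lift point, pump the handle with a full first stroke all the way down and fully back up, then press it all the way down again and finish while still holding it down, so that the jack alone keeps the loaded carrier raised. Leave the jar, the flat plate and the bar where they are.

Things in the scene. Friction and masses are not known exactly. Their poses are not given: they have to be found in the camera images.
- slug0_center (a point): centre (half-way up) of a plain bare steel slug: an upright cylinder 28 mm in diameter, 50 mm tall, 0.24 kg (varies), standing on the bench. Its z axis is the cylinder's axis. It is interchangeable with the other slug.
- slug1_center (a point): centre (half-way up) of the other, identical steel slug.
- stand: the bolted-down lift stand: steel base 130 (x) by 100 mm (y), 10 thick, origin under its centre on the bench, z up; two guide posts 145 mm tall at x = 42, y = -45 and 45. On them slides the carrier, an aluminium plate 110 (x) by 130 (y) by 20 mm, top 100 mm above the bench, with pockets at x = -22, y = 32 and -32; its lug on the +y side, 40 mm wide, reaches out to y = 131 mm.
- pocket0 (a point): centre of the mouth, in the carrier's top face, of a round blind pocket 32 mm wide, 14 mm deep with a flat floor (a slug standing in it sticks 36 mm out, its centre 11 mm above this point). Axes as the stand's; it rises with the carrier.
- pocket1 (a point): the same for the other pocket, 64 mm away.
- lift_pad (a point): the lift point: centre of the underside of a steel disc 26 mm wide under the carrier's lug, 78 mm above the bench with the carrier down, at y = 115 mm of the stand. Marked on top of the lug (top 96 mm above the bench) by a raised round boss 24 mm wide, 3 mm high, right above it. Axes as the stand's.
- jack: the hand jack, loose on the bench, grey, about 0.93 kg. Origin on the bench under its column; z up; +x runs from the column to the handle. Base plate 10 mm thick, x = -35 to 175, y = -40 to 40 mm. Round column 40 mm wide, 55 mm high, at the origin, with ram and saddle on it. Handle hinge (axis y) at x = 85, 45 mm up. Slides on the bench with about 6 N.
- pump_block (a point): centre of the top of the jack's upright pump block, 30 mm wide (jack's y), 45 mm long (jack's x), its top 70 mm above the bench, at x = 57.5 mm of the jack between column and handle: the place to grip the jack, across its width, near its centre of mass. Axes as the jack's.
- saddle (a point): centre of the top of the jack's saddle, a steel disc 32 mm in diameter on the ram, above the jack's origin: 70 mm above the bench when lowered (8 mm below the lift point), 97 mm when the handle is fully down. It rises 60 mm per rad of handle and sinks as the handle comes up.
- handle (a joint): the jack's handle: 0 rad = up (30 degrees, 0.5 rad, above level), 0.45 rad = all the way down (stop, nearly level). A spring returns it up whenever it is not held; with the loaded carrier it takes 6 to 12 N on the paddle to keep it down.
- paddle (a point): centre of the top of the black rubber paddle at the handle's end: paddle 50 mm long, 36 mm wide (along the jack's y), 10 mm thick, 115 mm from the hinge and turning with the handle; top centre 105 mm above the bench when up, about 56 mm when down. Push it down from above here; the paddle moves about 15 mm outwards (jack's +x) on the way down.
- carrier (a joint): height of the carrier above its resting position, m: 0 = resting, about 0.019 with the jack handle fully down under the lift point.
- oil_jar: bystander: white jar with dark lid, 44 mm in diameter, 62 mm tall, standing among the slugs; origin at its underside.
- sample_plate: bystander: flat dark steel plate 130 x 45 x 8 mm lying on the bench to the robot's right; origin at the centre of its underside.
- key_bar: bystander: dark square steel bar 150 x 12 x 12 mm lying on the bench beyond the jack; origin at the centre of its underside.
Things that resemble listed ones, but are neither listed nor needed, are in the scene too. What is shaped like the part that bears slug1_center but orange or purple is not meant.

How it is judged:
On the way, in this order (a step that is already met when the one before it is completed fails the run):
1. both slugs stand in the pockets, one in each, let go ((((horizontal distance between slug0_center and pocket0 below 0.006 m and z of slug0_center in the frame of pocket0 between 0.005 and 0.015 m) and (horizontal distance between slug1_center and pocket1 below 0.006 m and z of slug1_center in the frame of pocket1 between 0.005 and 0.015 m)) or ((horizontal distance between slug0_center and pocket1 below 0.006 m and z of slug0_center in the frame of pocket1 between 0.005 and 0.015 m) and (horizontal distance between slug1_center and pocket0 below 0.006 m and z of slug1_center in the frame of pocket0 between 0.005 and 0.015 m))) and contact force between the fingers and slug0 below 0.5 N and contact force between the fingers and slug1 below 0.5 N), for 0.2 s.
2. the jack stands on the bench with its saddle centred under the lift point, handle up (horizontal distance between saddle and lift_pad below 0.01 m and value of joint handle below 0.1 rad and angle between jack's own z axis and vertical below 0.05 rad and height (world z) of jack below 0.004 m), for 0.2 s.
3. first stroke: the handle is pushed all the way down and the jack raises the carrier (value of joint handle above 0.39 rad and value of joint carrier above 0.012 m and horizontal distance between saddle and lift_pad below 0.01 m and contact force between each of the arm, the fingers and stand below 0.5 N), for 0.1 s.
4. the handle has come back up (value of joint handle below 0.06 rad), for 0.1 s.
5. second stroke: the handle is all the way down again, the carrier raised (all of step 3), for 0.2 s.
At the end, for the whole second after the job is handed in: Robot still pushes the handle down (above 0.39 of 0.45 rad, over 1.5 N); the flat-standing jack alone (over 2 N) holds the carrier 12 mm or more up, saddle within 10 mm of the lift point; a slug stands in each pocket on its floor, untouched; robot off the stand (all of step 1 and all of step 5 and contact force between jack and stand above 2 N and contact force between any of the fingers, the arm and jack above 1.5 N and angle between jack's own z axis and vertical below 0.05 rad and height (world z) of jack below 0.004 m); the arm keeps its last pose, push and grip.
It fails at once if the jar, the flat plate or the bar was moved by more than 25 mm or the jar tipped over (distance of any of oil_jar, sample_plate, key_bar from where it was at the start of the episode above 0.025 m or angle between oil_jar's own z axis and vertical above 0.5 rad).
It also fails if it takes over 72 s, if anything falls off the work surface, if the arm or the gripper's body presses on something with over 40 N, if the wrist force passes 120 N, or if a joint passes its speed limit or range.

## Robot

A 6-joint arm with a two-finger parallel gripper is mounted at the origin on the work surface. World frame = base frame: x ahead of the robot, y to its left, z up, the work surface at z = 0. Lengths are in m, angles in rad, forces in N, time in s.
With the tool pointing down it reaches from about 0.25 to 0.775 m from the base axis. Payload 4 kg.
Tool frame: the origin (TCP) lies between the finger pads; the fingertips stand 14 mm ahead of it and the grasp point (between the pads) lies 5 mm behind it (robot.tips_ahead is the distance from the TCP to the fingertips, in m); z points along the fingers, y is the direction in which the jaws open and shut (so a half turn about z gives the same grasp; the last joint's range is limited). The gripper opens to 94 mm and grips with 3 to 60 N. Pads are 16 mm wide; open, the fingers measure 119 mm over their backs; the gripper's body (75 mm by 177 mm) begins 78 mm behind the grasp point.
Start: joints at [1.119, 0.087, 1.371, -0, 1.684, -0.103], TCP at [0.188, 0.517, 0.22] pointing down, gripper open.
Joint ranges: [-3.1, 3.1], [-0.76, 2.03], [0.27, 2.55], [-1.08, 4.22], [0.17, 2.65], [-2.57, 2.57]. Speed limits (rad/s): [2.79, 2.79, 3.14, 3.14, 3.14, 3.14].

## Interface

Orientations are given as [roll, pitch, yaw] about the fixed x, y, z axes, in that order (R = Rz(yaw) Ry(pitch) Rx(roll)).
In Python, from bench import robot, optics, job gives the robot as it stands.
- The arm moves only by the tool apply_moves, never from a script. Its argument "moves" is a list of rows, each a list of 3 entries, a list of its own where there are three numbers: the shift along the tool's x, y, z in cm, then the turn, a rotation vector about the tool's x, y, z in rad, then the opening, from 0 (shut) to 1 (fully open). In form: [[[tx, ty, tz], [rx, ry, rz], grip], ...]. A call has exactly 10 rows; each row is the pose to reach, as a shift and turn from the pose commanded when the call began, along the tool's axes at that moment; what a row does not reach only later rows make up. A row lasts 1/12 s, in which the tool goes at most 41.7 mm and 7.16 degrees, less where a joint would pass 70% of its speed; a pose out of reach is approached as far as the arm can. A call with a gripper value outside its range is refused whole. The fingers move at their own pace and stop on an object; the grip force is fixed at half the most. Time passes only in rows, so rows that repeat a pose let the fingers close, or fill a call up. It gives the time, the measured TCP pose, the force and the opening at its end, in the units of the state.
- robot.get_obs(): the state, without advancing time (a new reading comes with each control period).
- optics.snapshot(name): name is "scene" or "top" or "wrist"; returns the picture (400x640x3 uint8, red, green, blue); there is no depth.
- optics.get_calibration(name): a dict with "fx", "fy", "cx", "cy" (pixels), "k1" (the pictures are not rectified: a ray, as slopes to the right and down, at radius r is drawn at 1 + k1 r^2 times it, then the intrinsics apply), "rvec" (rotation vector, rad) and "tvec" (3), from world to camera coordinates, as OpenCV has them. Camera axes: x right, y down, z forward; pixel columns grow to the right and rows downward; lengths in m; the calibration is good to about 2 mm. A picture is of the moment at which its call begins: read the wrist's pose just before it. get_calibration takes no time and is no camera call; for the wrist camera it gives the pose at the moment of the call.
- job.close_job(): hands the job in, once; it reports no verdict.
The state is a dict: "time": time; "joint_positions": joint angles; "qvel": joint speeds; "joint_torque": joint torques, N m; "tool_pos": TCP position; "ee_rot": TCP orientation; "wrist_force": force on the tool from outside, world axes, zero at the start; "wrist_torque": the same for the moment, N m; "width": finger opening in m.
Only numpy, scipy, OpenCV 4.12 (cv2) and the standard library are available. Lean on these libraries where they do the work, as an engineer would, in place of code of your own. Each camera call takes 0.05 s, during which the arm holds its last target.

## Working session

There is one attempt and no reset: what is moved stays moved. The work goes in short steps, Python scripts to look and compute and a tool call to move; the robot and the scene stay as the last step left them, time stands still between calls to the robot, and variables do not carry over. Pictures are saved under pics/ and viewed, and the job is handed in when it is done.

Besides the shell and the picture viewer there is one more tool, called after "Request:" in YAML: its name, and indented under it one key for each argument. apply_moves: Moves the arm, as the interface text tells. Its arguments: {"type":"object","properties":{"moves":{"type":"array"}},"required":["moves"]}

```bash
mkdir -p pics; ls; python3 - <<'E'
from bench import robot, optics, job
import cv2
o=robot.get_obs(); print(o)
for n in ["scene","top","wrist"]:
    c=optics.get_calibration(n); print(n,c)
    im=optics.snapshot(n); cv2.imwrite(f"pics/{n}0.png",im[:,:,::-1])
E
```

```text
pics
{'time': 0.0, 'joint_positions': array([ 1.11891171e+00,  8.79164821e-02,  1.37222250e+00, -1.55090929e-05,
        1.68359769e+00, -1.03095037e-01]), 'qvel': array([ 1.43361741e-03,  2.90903281e-04,  9.11200693e-04, -2.22722741e-03,
        1.39134647e-03,  4.18447495e-05]), 'joint_torque': array([ 2.04973680e-03, -3.40176022e+01, -3.02435374e+01,  7.21093523e-02,
        3.29212379e-02, -1.58379689e-04]), 'tool_pos': array([0.18775008, 0.51641716, 0.21834131]), 'ee_rot': array([-3.13945843e+00, -2.05314538e-04,  2.79280113e+00]), 'wrist_force': array([ 0.78833424, -0.27309691,  0.27158048]), 'wrist_torque': array([-0.02052134, -0.00541983,  0.01979931]), 'width': 0.09409482151964432}
scene {'fx': 449.4283778317531, 'fy': 449.4283778317531, 'cx': 320.86415456819367, 'cy': 201.43059615951813, 'k1': -0.05076671454042885, 'rvec': array([ 2.16976989,  0.67904048, -0.29230832]), 'tvec': array([-0.49983364, -0.17784205,  1.45091411])}
top {'fx': 387.61651880152374, 'fy': 387.61651880152374, 'cx': 317.7628843112376, 'cy': 206.4997640052835, 'k1': -0.0806176046725423, 'rvec': array([ 2.15076757, -2.09147733,  0.21536062]), 'tvec': array([-0.07232647,  0.60646948,  1.0315484 ])}
wrist {'fx': 353.3186329653014, 'fy': 353.3186329653014, 'cx': 321.38757888206663, 'cy': 202.26577350877687, 'k1': -0.061221231228275955, 'rvec': array([-2.40343724, -1.68545701, -0.2017608 ]), 'tvec': array([-0.54934083, -0.02497547,  0.38885189])}
```

View pics/scene0.png

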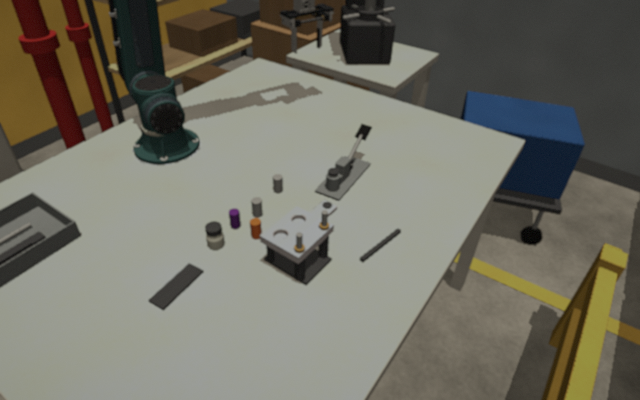

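View pics/top0.png

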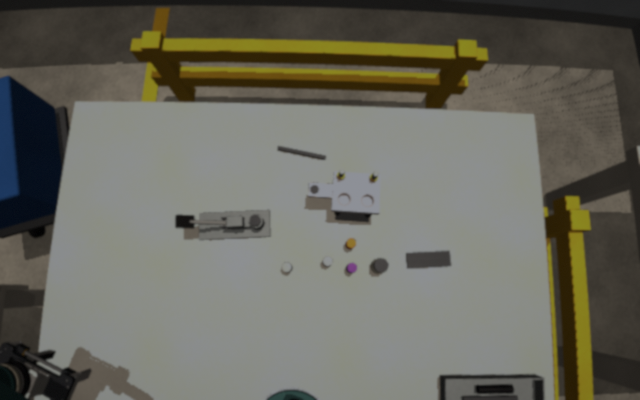

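View pics/wrist0.png

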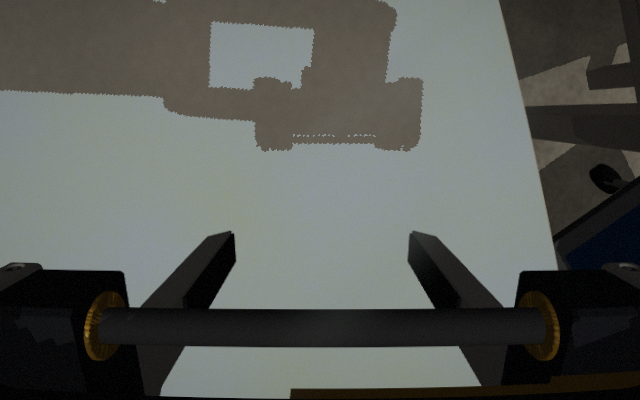

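The views show the slugs near (286,268) and (326,263) in the top image. The jack is at (235,224), the stand at (355,193) and the jar at (380,265). Next I'll write ray-casting helpers and zoom in.

```bash
cat > h.py <<'E'
import numpy as np, cv2
from bench import robot, optics, job
def ray(c,uv):
    R=cv2.Rodrigues(np.array(c['rvec']))[0]; t=np.array(c['tvec'])
    xd=np.array([(uv[0]-c['cx'])/c['fx'],(uv[1]-c['cy'])/c['fy']])
    x=xd.copy()
    for _ in range(30): x=xd/(1+c['k1']*(x@x))
    return -R.T@t, R.T@np.array([x[0],x[1],1.])
def onz(c,uv,z):
    o,d=ray(c,uv); return o+d*(z-o[2])/d[2]
def proj(c,P):
    R=cv2.Rodrigues(np.array(c['rvec']))[0]
    p=R@np.array(P)+np.array(c['tvec']); x=p[:2]/p[2]; x=x*(1+c['k1']*(x@x))
    return np.array([c['fx']*x[0]+c['cx'],c['fy']*x[1]+c['cy']])
E
python3 - <<'E'
from h import *
im=cv2.imread('pics/top0.png'); cv2.imwrite('pics/topz.png',cv2.resize(im[135:285,170:400],None,fx=3.4,fy=3.4,interpolation=cv2.INTER_CUBIC))
im=cv2.imread('pics/scene0.png'); cv2.imwrite('pics/scenez.png',cv2.resize(im[115:285,190:390],None,fx=3.5,fy=3.5,interpolation=cv2.INTER_CUBIC))
c=optics.get_calibration('top')
for n,uv,z in [('s',(286,267),.05),('s',(326,262),.05),('col',(256,223),.07),('blk',(234,222),.07),('pad',(185,221),.105),('boss',(314,188.5),.099),('pk',(344,199),.1),('pk',(368,199),.1),('jar',(380,265),.062)]:
    print(n,uv,onz(c,uv,z).round(4))
E
```

```text
s (286, 267) [0.4374 0.0277 0.05  ]
s (326, 262) [ 0.4543 -0.0824  0.05  ]
col (256, 223) [0.5548 0.1143 0.07  ]
blk (234, 222) [0.5557 0.1757 0.07  ]
pad (185, 221) [0.5491 0.3014 0.105 ]
boss (314, 188.5) [ 0.6504 -0.0435  0.099 ]
pk (344, 199) [ 0.6232 -0.1261  0.1   ]
pk (368, 199) [ 0.6251 -0.1916  0.1   ]
jar (380, 265) [ 0.4492 -0.2304  0.062 ]
```

View pics/topz.png

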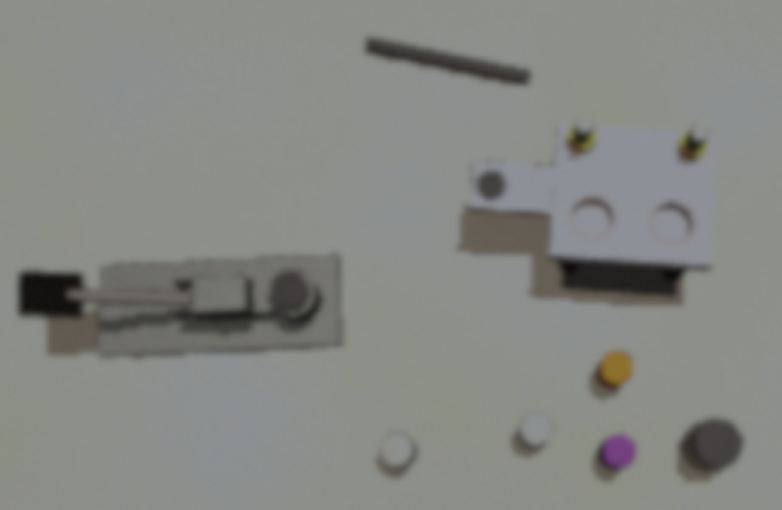

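View pics/scenez.png

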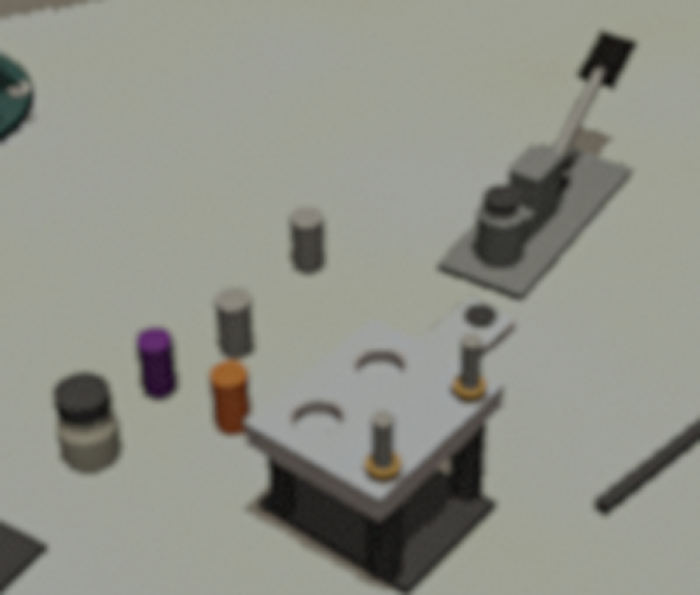

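```bash
cat >> h.py <<'E'
from scipy.spatial.transform import Rotation as Ro
def Rt(o=None):
    o=o or robot.get_obs(); return Ro.from_euler('xyz',o['ee_rot']).as_matrix(),np.array(o['tool_pos'])
def togo(target,yaw=None):
    R,p=Rt(); s='shift cm '+str((R.T@(np.array(target)-p)*100).round(2))
    if yaw is not None:
        Rd=Ro.from_euler('xyz',[np.pi,0,yaw]).as_matrix(); s+=' turn '+str(Ro.from_matrix(R.T@Rd).as_rotvec().round(4))
    return s
E
python3 - <<'E'
from h import *
R,p=Rt(); c=optics.get_calibration('wrist'); Rc=cv2.Rodrigues(c['rvec'])[0]; cp=-Rc.T@c['tvec']
print('cam in tool',R.T@(cp-p)); print('cam axes in tool cols xyz\n',(R.T@Rc.T).round(3))
t=optics.get_calibration('top')
for uv in [(278,148),(326,157),(350,243),(351,268)]: print(onz(t,uv,.012 if uv[1]<200 else .05))
print(togo([.43,-.03,.25],np.pi/2))
E
```

```text
cam in tool [ 0.06929027  0.00034891 -0.16375427]
cam axes in tool cols xyz
 [[ 0.001 -0.971 -0.24 ]
 [ 1.     0.001 -0.   ]
 [ 0.    -0.24   0.971]]
[0.79540086 0.07012775 0.012     ]
[ 0.77098587 -0.07629562  0.012     ]
[ 0.50883959 -0.14828146  0.05      ]
[ 0.43961504 -0.15191955  0.05      ]
shift cm [-41.44 -43.09  -3.07] turn [-1.500e-03  9.000e-04  1.222e+00]
```

Request:
apply_moves:
  moves:
    - [[-41,-40,-6],[0,0,1.222],1]
    - [[-41,-40,-6],[0,0,1.222],1]
    - [[-41,-40,-6],[0,0,1.222],1]
    - [[-41,-40,-6],[0,0,1.222],1]
    - [[-41,-40,-6],[0,0,1.222],1]
    - [[-41,-40,-6],[0,0,1.222],1]
    - [[-41,-40,-6],[0,0,1.222],1]
    - [[-41,-40,-6],[0,0,1.222],1]
    - [[-41,-40,-6],[0,0,1.222],1]
    - [[-41,-40,-6],[0,0,1.222],1]

```text
time: 0.98
tool_pos: [0.368, 0.1416, 0.263]
ee_rot: [3.141, -0.0, 1.565]
wrist_force: [0.9, 0.5, 0.5]
width: 0.0938
```

```bash
python3 - <<'E'
from h import *
print(togo([.5,-.03,.28],np.pi/2))
E
```

```text
shift cm [-17.09  13.3   -1.69] turn [ 0.0005 -0.0003 -0.0054]
```

Request:
apply_moves:
  moves:
    - [[-17,13,-1],[0,0,0],1]
    - [[-17,13,-1],[0,0,0],1]
    - [[-17,13,-1],[0,0,0],1]
    - [[-17,13,-1],[0,0,0],1]
    - [[-17,13,-1],[0,0,0],1]
    - [[-17,13,-1],[0,0,0],1]
    - [[-17,13,-1],[0,0,0],1]
    - [[-17,13,-1],[0,0,0],1]
    - [[-17,13,-1],[0,0,0],1]
    - [[-17,13,-1],[0,0,0],1]

```text
time: 1.82
tool_pos: [0.4971, -0.025, 0.2733]
ee_rot: [3.141, -0.0, 1.573]
wrist_force: [0.0, 0.3, -0.6]
width: 0.094
```

```bash
python3 - <<'E'
from h import *
import json
o=robot.get_obs(); print(o['tool_pos'],o['ee_rot'])
c=optics.get_calibration('wrist')
im=optics.snapshot('wrist')[:,:,::-1]; cv2.imwrite('pics/w1.png',im)
json.dump({k:np.array(v).tolist() for k,v in c.items()},open('w1.json','w'))
E
```

```text
[ 0.49712171 -0.02501647  0.27325667] [ 3.14108248e+00 -3.34505133e-04  1.57292849e+00]
```

View pics/w1.png

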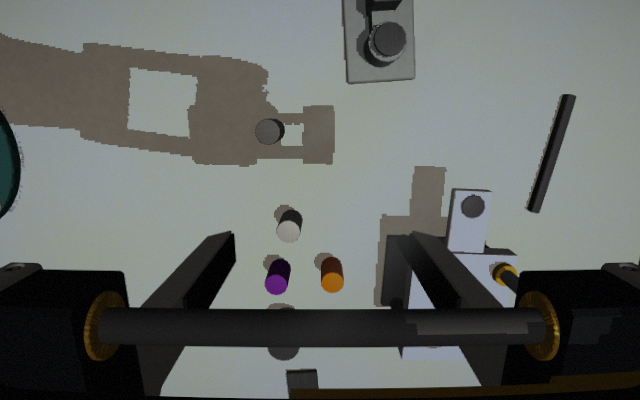

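```bash
python3 - <<'E'
from h import *
im=cv2.imread('pics/w1.png')
a=cv2.resize(im[100:250,245:320],None,fx=4,fy=4,interpolation=cv2.INTER_CUBIC)
b=cv2.resize(im[170:320,440:530],None,fx=4,fy=4,interpolation=cv2.INTER_CUBIC)
cv2.imwrite('pics/w1z.png',np.clip(np.hstack([a,b])*1.6,0,255).astype(np.uint8))
E
```

```text
(no output)
```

View pics/w1z.png

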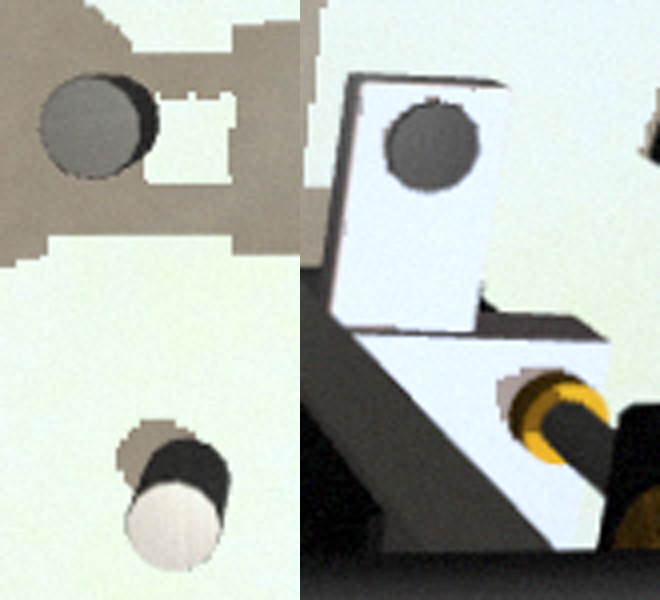

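```bash
python3 - <<'E'
from h import *
import json
c=json.load(open('w1.json'))
for n,uv,z in [('A',(267.2,131.2),.05),('B',(288.2,231.2),.05),('boss',(472.4,206.2),.099),('saddle',(390,40),.07)]:
    print(n,onz(c,uv,z).round(4))
A=onz(c,(267.2,131.2),.05);
print(togo([A[0],A[1],.10],np.pi/2))
E
```

```text
A [0.4386 0.0277 0.05  ]
B [ 0.4591 -0.0856  0.05  ]
boss [ 0.6482 -0.0426  0.099 ]
saddle [0.5637 0.117  0.07  ]
shift cm [ 5.28 -5.86 17.33] turn [ 0.0008 -0.0002  0.0023]
```

Request:
apply_moves:
  moves:
    - [[5.3,-5.9,15],[0,0,0],0.8]
    - [[5.3,-5.9,15],[0,0,0],0.8]
    - [[5.3,-5.9,15],[0,0,0],0.8]
    - [[5.3,-5.9,15],[0,0,0],0.8]
    - [[5.3,-5.9,15],[0,0,0],0.8]
    - [[5.3,-5.9,15],[0,0,0],0.8]
    - [[5.3,-5.9,15],[0,0,0],0.8]
    - [[5.3,-5.9,15],[0,0,0],0.8]
    - [[5.3,-5.9,15],[0,0,0],0.8]
    - [[5.3,-5.9,15],[0,0,0],0.8]

```text
time: 2.7
tool_pos: [0.4417, 0.0259, 0.1261]
ee_rot: [3.135, 0.0, 1.57]
wrist_force: [-0.0, 0.6, -0.4]
width: 0.0756
```

```bash
python3 - <<'E'
from h import *
import json
print(togo([.4386,.0277,.037],np.pi/2))
c=optics.get_calibration('wrist')
im=optics.snapshot('wrist')[:,:,::-1]; cv2.imwrite('pics/w2.png',im)
json.dump({k:np.array(v).tolist() for k,v in c.items()},open('w2.json','w'))
E
```

```text
shift cm [ 0.18 -0.36  8.91] turn [ 0.0062  0.0005 -0.0007]
```

View pics/w2.png

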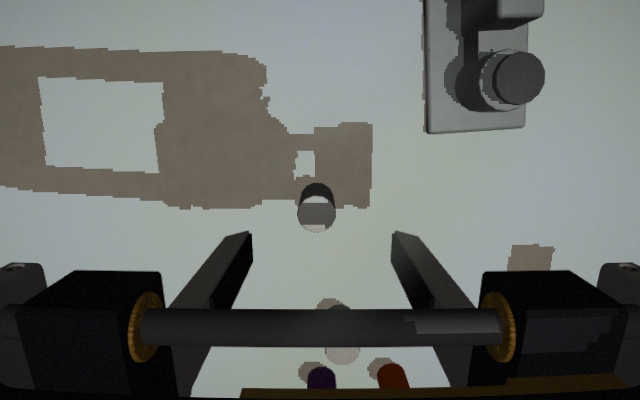

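```bash
python3 - <<'E'
from h import *
import json
c=json.load(open('w2.json')); print(onz(c,(316.5,214),.05)); print(robot.get_obs()['tool_pos'])
print(proj(c,[.4417,.0259,.037]))
E
```

```text
[0.43877148 0.02767112 0.05      ]
[0.44105567 0.02601592 0.12536415]
[320.59460895 211.50838708]
```

Both views agree on A at (0.4387, 0.0277). Next I'll descend and grip.

Request:
apply_moves:
  moves:
    - [[0.15,-0.2,4],[0,0,0],0.8]
    - [[0.15,-0.2,7],[0,0,0],0.8]
    - [[0.15,-0.2,8.7],[0,0,0],0.8]
    - [[0.15,-0.2,8.7],[0,0,0],0.8]
    - [[0.15,-0.2,8.7],[0,0,0],0.1]
    - [[0.15,-0.2,8.7],[0,0,0],0.1]
    - [[0.15,-0.2,8.7],[0,0,0],0.1]
    - [[0.15,-0.2,8.7],[0,0,0],0.1]
    - [[0.15,-0.2,8.7],[0,0,0],0.1]
    - [[0.15,-0.2,8.7],[0,0,0],0.1]

```text
time: 3.58
tool_pos: [0.4375, 0.028, 0.0368]
ee_rot: [3.14, 0.0, 1.571]
wrist_force: [-0.6, -0.8, -0.1]
width: 0.0388
```

```bash
python3 - <<'E'
from h import *
o=robot.get_obs(); print(o['tool_pos'],o['ee_rot'],o['width'],o['wrist_force'])
E
```

```text
[0.4374704  0.02803813 0.03676005] [3.13979165e+00 5.27580735e-05 1.57081887e+00] 0.03879259558413643 [-0.61272619 -0.77829044 -0.11747799]
```

Request:
apply_moves:
  moves:
    - [[0,0,0],[0,0,0],0.1]
    - [[0,0,0],[0,0,0],0.1]
    - [[0,0,0],[0,0,0],0.1]
    - [[0,0,-2],[0,0,0],0.1]
    - [[0,0,-6],[0,0,0],0.1]
    - [[0,0,-10],[0,0,0],0.1]
    - [[0,0,-14],[0,0,0],0.1]
    - [[0,0,-18],[0,0,0],0.1]
    - [[-4,3,-19],[0,0,0],0.1]
    - [[-8,6,-19],[0,0,0],0.1]

```text
time: 4.42
tool_pos: [0.4882, -0.0376, 0.2303]
ee_rot: [3.133, 0.001, 1.575]
wrist_force: [1.6, -0.2, -2.9]
width: 0.0278
```

```bash
python3 - <<'E'
from h import *
print(togo([.61,-.22,.22],np.pi/2))
E
```

```text
shift cm [-18.29  12.09   1.16] turn [0.009  0.0011 0.0042]
```

Request:
apply_moves:
  moves:
    - [[-16,11,0],[0,0,0],0.1]
    - [[-16,11,0],[0,0,0],0.1]
    - [[-16,11,0],[0,0,0],0.1]
    - [[-16,11,0],[0,0,0],0.1]
    - [[-16,11,0],[0,0,0],0.1]
    - [[-16,11,0],[0,0,0],0.1]
    - [[-16,11,0],[0,0,0],0.1]
    - [[-16,11,0],[0,0,0],0.1]
    - [[-16,11,0],[0,0,0],0.1]
    - [[-16,11,0],[0,0,0],0.1]

```text
time: 5.25
tool_pos: [0.5959, -0.1966, 0.2258]
ee_rot: [3.141, -0.0, 1.572]
wrist_force: [-0.7, -0.4, -2.4]
width: 0.0275
```

```bash
cat >> h.py <<'E'
import json
def snapw(n):
    o=robot.get_obs(); c=optics.get_calibration('wrist')
    im=optics.snapshot('wrist')[:,:,::-1]; cv2.imwrite(f'pics/{n}.png',im)
    json.dump({k:np.array(v).tolist() for k,v in c.items()},open(n+'.json','w'))
    print(o['time'],o['tool_pos'].round(4),o['ee_rot'].round(4),o['width'].round(4),o['wrist_force'].round(1))
    return im,c
E
python3 - <<'E'
from h import *
snapw('w3')
E
```

```text
Traceback (most recent call last):
  File "h.py", line 28, in snapw
    print(o['time'],o['tool_pos'].round(4),o['ee_rot'].round(4),o['width'].round(4),o['wrist_force'].round(1))
                                                                ^^^^^^^^^^^^^^^^
AttributeError: 'float' object has no attribute 'round'
```

View pics/w3.png

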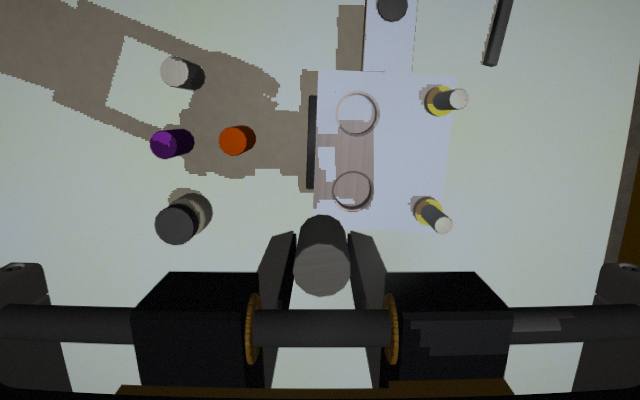

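```bash
sed -i "s/o\['width'\].round(4)/round(o['width'],4)/" h.py; python3 - <<'E'
from h import *
im=cv2.imread('pics/w3.png')
a=cv2.resize(im[60:300,290:480],None,fx=3.2,fy=2.4*3.2/2.4,interpolation=cv2.INTER_CUBIC)
a=cv2.resize(im[0:220,290:480],None,fx=4,fy=4,interpolation=cv2.INTER_CUBIC)
a=np.clip(a*1.5,0,255).astype(np.uint8)
cv2.imwrite('pics/w3a.png',a[300:880])
E
```

```text
(no output)
```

View pics/w3a.png

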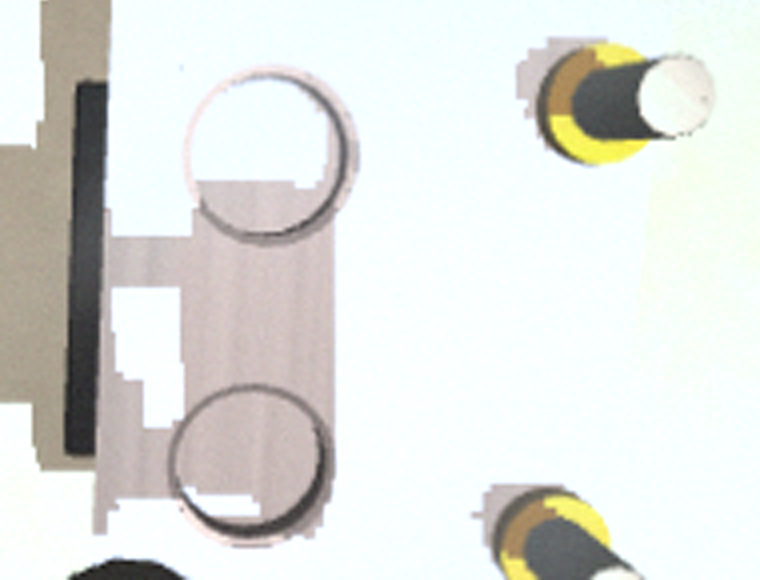

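```bash
python3 - <<'E'
from h import *
c=json.load(open('w3.json'))
p0=onz(c,(357.4,113.2),.1);p1=onz(c,(352.5,190.85),.1)
d=p0-p1;print(p0,p1,np.linalg.norm(d),np.arctan2(-d[0],d[1]))
im=cv2.imread('pics/w3.png')
a=cv2.resize(im[200:320,250:400],None,fx=5,fy=5,interpolation=cv2.INTER_CUBIC)
cv2.imwrite('pics/w3b.png',np.clip(a*2.,0,255).astype(np.uint8))
for z in [.226+.0132]: print(onz(c,(321.5,268),z), robot.get_obs()['tool_pos'])
print('boss',onz(c,(392.5,7),.099))
E
```

```text
[ 0.62456143 -0.12533396  0.1       ] [ 0.62204065 -0.1887129   0.1       ] 0.06342905042162869 -0.03975203943927915
[ 0.59611008 -0.1953733   0.2392    ] [ 0.59601649 -0.19671448  0.22598485]
boss [ 0.64967889 -0.04586725  0.099     ]
```

View pics/w3b.png

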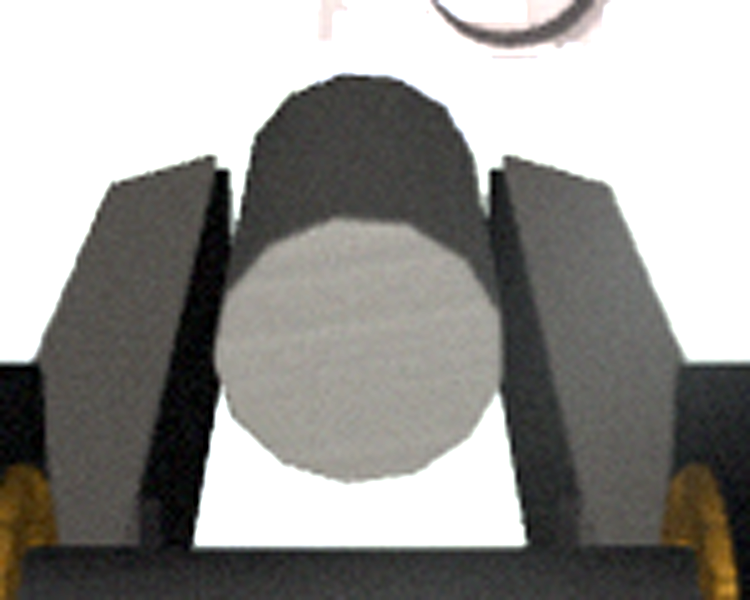

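Request:
apply_moves:
  moves:
    - [[0.76,2.6,0],[0,0,0],0.1]
    - [[0.76,2.6,0],[0,0,0],0.1]
    - [[0.76,2.6,2],[0,0,0],0.1]
    - [[0.76,2.6,5],[0,0,0],0.1]
    - [[0.76,2.6,7],[0,0,0],0.1]
    - [[0.76,2.6,8.4],[0,0,0],0.1]
    - [[0.76,2.6,8.4],[0,0,0],0.1]
    - [[0.76,2.6,8.4],[0,0,0],0.1]
    - [[0.76,2.6,8.4],[0,0,0],0.1]
    - [[0.76,2.6,8.4],[0,0,0],0.1]

```text
time: 6.13
tool_pos: [0.6233, -0.1905, 0.1439]
ee_rot: [3.138, 0.001, 1.571]
wrist_force: [0.2, -0.0, -3.3]
width: 0.0274
```

```bash
python3 - <<'E'
from h import *
im,c=snapw('w4'); print(togo([.622,-.1891,.1228],np.pi/2))
a=cv2.resize(im[60:360,220:420],None,fx=2.6,fy=2,interpolation=cv2.INTER_CUBIC)
cv2.imwrite('pics/w4a.png',np.clip(a*1.6,0,255).astype(np.uint8))
E
```

```text
6.1333 [ 0.6233 -0.1905  0.1439] [3.1379e+00 1.4000e-03 1.5711e+00] 0.0274 [ 0.2 -0.  -3.3]
shift cm [ 0.15 -0.13  2.09] turn [0.0036 0.0014 0.0002]
```

View pics/w4a.png

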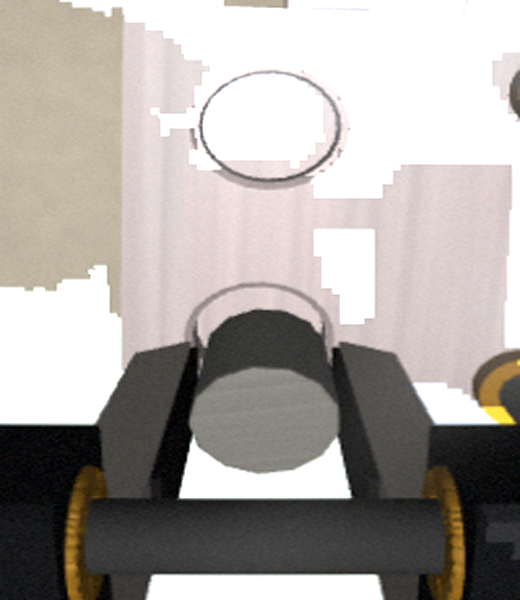

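```bash
python3 - <<'E'
from h import *
c=json.load(open('w4.json'))
print(onz(c,(323.5,122.2),.1), 'p1 top edge',onz(c,(319.8,201.3),.1)); print(robot.get_obs()['tool_pos'],robot.get_obs()['ee_rot'])
print(onz(c,(220+265/2.6-.4,60+420/2-.4),.1439+.0132))
E
```

```text
[ 0.62467259 -0.12492497  0.1       ] p1 top edge [ 0.62255179 -0.17174855  0.1       ]
[ 0.62324672 -0.19061159  0.14373598] [3.13797137e+00 1.38337956e-03 1.57096804e+00]
[ 0.62342838 -0.19016426  0.1571    ]
```

Request:
apply_moves:
  moves:
    - [[0.16,-0.12,0],[0.003,0.001,0],0.1]
    - [[0.16,-0.12,0.4],[0.003,0.001,0],0.1]
    - [[0.16,-0.12,0.8],[0.003,0.001,0],0.1]
    - [[0.16,-0.12,1.1],[0.003,0.001,0],0.1]
    - [[0.16,-0.12,1.4],[0.003,0.001,0],0.1]
    - [[0.16,-0.12,1.7],[0.003,0.001,0],0.1]
    - [[0.16,-0.12,2.0],[0.003,0.001,0],0.1]
    - [[0.16,-0.12,2.0],[0.003,0.001,0],0.1]
    - [[0.16,-0.12,2.0],[0.003,0.001,0],0.1]
    - [[0.16,-0.12,2.0],[0.003,0.001,0],0.1]

```text
time: 7.02
tool_pos: [0.6211, -0.1887, 0.1223]
ee_rot: [-3.139, -0.001, 1.571]
wrist_force: [-2.4, 1.5, 4.1]
width: 0.0276
```

```bash
python3 - <<'E'
from h import *
o=robot.get_obs(); print(o['tool_pos'],o['ee_rot'],o['wrist_force'],togo([.622,-.1891,.1228],np.pi/2))
E
```

```text
[ 0.62111507 -0.18873567  0.12229984] [-3.13903684e+00 -8.45901677e-04  1.57080168e+00] [-2.38035052  1.4977555   4.08411677] shift cm [-0.04  0.09 -0.05] turn [-0.0026 -0.0008  0.    ]
```

Request:
apply_moves:
  moves:
    - [[0,0,-0.05],[0,0,0],0.3]
    - [[0,0,-0.05],[0,0,0],0.5]
    - [[0,0,-0.05],[0,0,0],0.5]
    - [[0,0,-0.05],[0,0,0],0.5]
    - [[0,0,-2],[0,0,0],0.5]
    - [[0,0,-5],[0,0,0],0.5]
    - [[0,0,-8],[0,0,0],0.5]
    - [[0,0,-10],[0,0,0],0.5]
    - [[0,-3,-11],[0,0,0],0.6]
    - [[2,-6,-11],[0,0,0],0.8]

```text
time: 7.85
tool_pos: [0.5629, -0.1719, 0.2338]
ee_rot: [3.14, 0.003, 1.568]
wrist_force: [-0.6, 0.9, 0.9]
width: 0.0569
```

```bash
python3 - <<'E'
from h import *
print(togo([.4588,-.0856,.12],np.pi/2))
E
```

```text
shift cm [  8.63 -10.45  11.33] turn [ 0.0018  0.0027 -0.0028]
```

Request:
apply_moves:
  moves:
    - [[4,-5,1],[0,0,0],0.7]
    - [[8,-9,3],[0,0,0],0.7]
    - [[8.5,-10.3,6],[0,0,0],0.7]
    - [[8.5,-10.3,9],[0,0,0],0.7]
    - [[8.5,-10.3,11],[0,0,0],0.7]
    - [[8.5,-10.3,11],[0,0,0],0.7]
    - [[8.5,-10.3,11],[0,0,0],0.7]
    - [[8.5,-10.3,11],[0,0,0],0.7]
    - [[8.5,-10.3,11],[0,0,0],0.7]
    - [[8.5,-10.3,11],[0,0,0],0.7]

```text
time: 8.68
tool_pos: [0.4601, -0.0846, 0.1243]
ee_rot: [3.14, 0.0, 1.57]
wrist_force: [0.3, 0.3, -0.2]
width: 0.0657
```

```bash
python3 - <<'E'
from h import *
im,c=snapw('w5')
a=cv2.resize(im[100:400,160:480],None,fx=2,fy=2,interpolation=cv2.INTER_CUBIC)
cv2.imwrite('pics/w5a.png',np.clip(a*1.6,0,255).astype(np.uint8))
im=optics.snapshot('scene')[:,:,::-1]; cv2.imwrite('pics/s5.png',cv2.resize(im[115:285,190:390],None,fx=3.5,fy=3.5,interpolation=cv2.INTER_CUBIC))
E
```

```text
8.6833 [ 0.4601 -0.0846  0.1243] [3.1404e+00 2.0000e-04 1.5703e+00] 0.0657 [ 0.3  0.3 -0.2]
```

View pics/w5a.png

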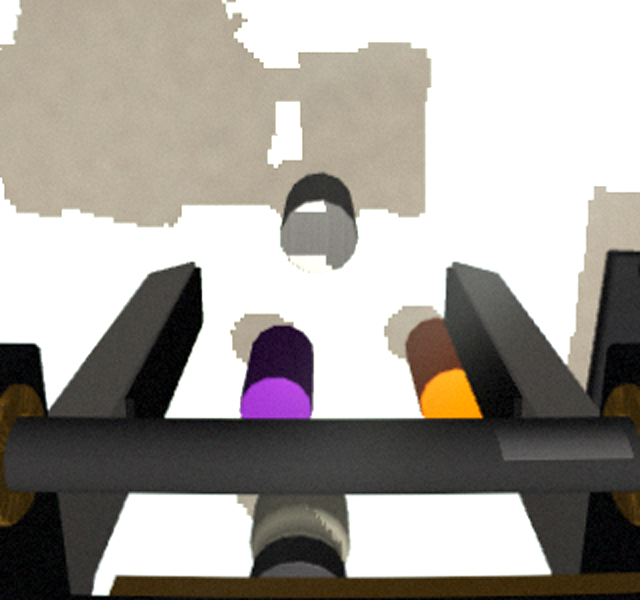

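View pics/s5.png

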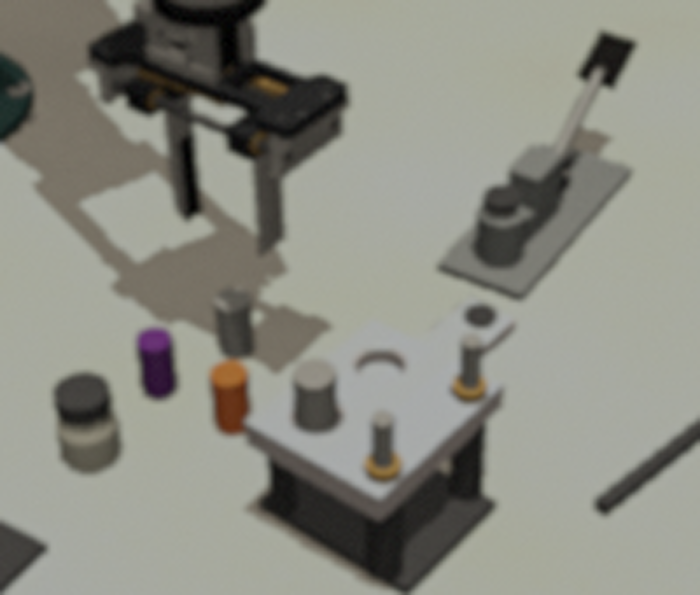

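```bash
python3 - <<'E'
from h import *
c=json.load(open('w5.json')); p=onz(c,(319.3,217.8),.05); print(p, togo([p[0],p[1],.0368],np.pi/2))
E
```

```text
[ 0.45887397 -0.08517375  0.05      ] shift cm [-0.08 -0.06  8.67] turn [-0.0002 -0.0003 -0.0004]
```

Request:
apply_moves:
  moves:
    - [[-0.05,-0.1,4],[0,0,0],0.7]
    - [[-0.05,-0.1,7],[0,0,0],0.7]
    - [[-0.05,-0.1,8.5],[0,0,0],0.7]
    - [[-0.05,-0.1,8.5],[0,0,0],0.7]
    - [[-0.05,-0.1,8.5],[0,0,0],0.1]
    - [[-0.05,-0.1,8.5],[0,0,0],0.1]
    - [[-0.05,-0.1,8.5],[0,0,0],0.1]
    - [[-0.05,-0.1,8.5],[0,0,0],0.1]
    - [[-0.05,-0.1,8.5],[0,0,0],0.1]
    - [[-0.05,-0.1,8.5],[0,0,0],0.1]

```text
time: 9.62
tool_pos: [0.4576, -0.0843, 0.0378]
ee_rot: [-3.141, -0.001, 1.571]
wrist_force: [3.4, -0.2, 0.7]
width: 0.029
```

Request:
apply_moves:
  moves:
    - [[0,0,0],[0,0,0],0.1]
    - [[0,0,0],[0,0,0],0.1]
    - [[0,0,-2],[0,0,0],0.1]
    - [[0,0,-6],[0,0,0],0.1]
    - [[0,0,-10],[0,0,0],0.1]
    - [[0,0,-14],[0,0,0],0.1]
    - [[-1,3,-16],[0,0,0],0.1]
    - [[-2,6,-17],[0,0,0],0.1]
    - [[-3,9,-17],[0,0,0],0.1]
    - [[-4,12,-17],[0,0,0],0.1]

```text
time: 10.45
tool_pos: [0.5785, -0.1247, 0.207]
ee_rot: [-3.139, -0.001, 1.571]
wrist_force: [0.0, 0.8, -2.2]
width: 0.0276
```

```bash
python3 - <<'E'
from h import *
print(togo([.6246,-.125,.1428],np.pi/2))
E
```

```text
shift cm [-0.04  4.62  6.41] turn [-0.0025 -0.0008  0.0001]
```

Request:
apply_moves:
  moves:
    - [[0,4.5,0],[0,0,0],0.1]
    - [[0,4.5,0],[0,0,0],0.1]
    - [[0,4.5,1],[0,0,0],0.1]
    - [[0,4.5,3],[0,0,0],0.1]
    - [[0,4.5,5],[0,0,0],0.1]
    - [[0,4.5,6],[0,0,0],0.1]
    - [[0,4.5,6],[0,0,0],0.1]
    - [[0,4.5,6],[0,0,0],0.1]
    - [[0,4.5,6],[0,0,0],0.1]
    - [[0,4.5,6],[0,0,0],0.1]

```text
time: 11.28
tool_pos: [0.6228, -0.1245, 0.1486]
ee_rot: [3.141, -0.0, 1.571]
wrist_force: [-0.2, 0.2, -1.6]
width: 0.0274
```

```bash
python3 - <<'E'
from h import *
im,c=snapw('w6'); print(togo([.6246,-.125,.1238],np.pi/2))
a=cv2.resize(im[60:360,220:420],None,fx=2.6,fy=2,interpolation=cv2.INTER_CUBIC)
cv2.imwrite('pics/w6a.png',np.clip(a*1.6,0,255).astype(np.uint8))
E
```

```text
11.2833 [ 0.6228 -0.1245  0.1486] [ 3.1412e+00 -1.0000e-04  1.5708e+00] 0.0274 [-0.2  0.2 -1.6]
shift cm [-0.05  0.17  2.47] turn [ 0.0003 -0.0001 -0.0001]
```

View pics/w6a.png

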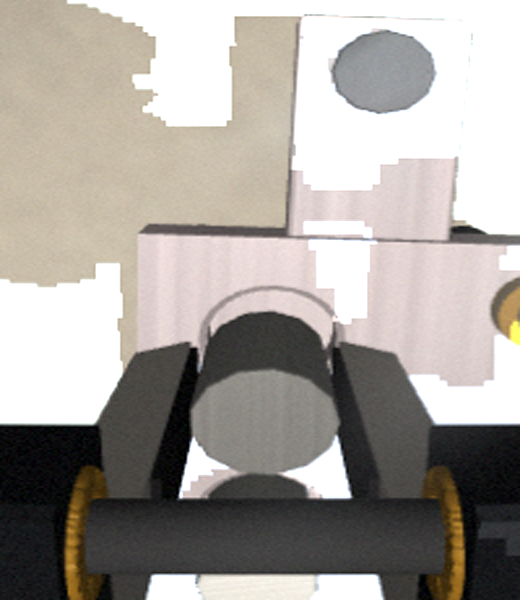

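Request:
apply_moves:
  moves:
    - [[-0.05,0.16,0],[0,0,0],0.1]
    - [[-0.05,0.16,0.6],[0,0,0],0.1]
    - [[-0.05,0.16,1.1],[0,0,0],0.1]
    - [[-0.05,0.16,1.4],[0,0,0],0.1]
    - [[-0.05,0.16,1.7],[0,0,0],0.1]
    - [[-0.05,0.16,2.0],[0,0,0],0.1]
    - [[-0.05,0.16,2.3],[0,0,0],0.1]
    - [[-0.05,0.16,2.4],[0,0,0],0.1]
    - [[-0.05,0.16,2.4],[0,0,0],0.1]
    - [[-0.05,0.16,2.4],[0,0,0],0.1]

```text
time: 12.17
tool_pos: [0.6237, -0.1247, 0.1238]
ee_rot: [-3.139, -0.001, 1.571]
wrist_force: [-3.7, 0.7, 5.2]
width: 0.0277
```

```bash
python3 - <<'E'
from h import *
o=robot.get_obs(); print(o['tool_pos'],o['ee_rot'],o['wrist_force'],togo([.6246,-.125,.1238],np.pi/2))
c=json.load(open('w6.json')); print('boss',onz(c,(366.9,95.1),.099))
E
```

```text
[ 0.62367754 -0.12473991  0.12381809] [-3.13923762e+00 -7.97639943e-04  1.57081577e+00] [-3.7330693   0.72227979  5.19154032] shift cm [-0.03  0.09  0.  ] turn [-0.0024 -0.0008  0.    ]
boss [ 0.64937742 -0.04333371  0.099     ]
```

Request:
apply_moves:
  moves:
    - [[0,0,-0.05],[0,0,0],0.3]
    - [[0,0,-0.05],[0,0,0],0.5]
    - [[0,0,-0.05],[0,0,0],0.5]
    - [[0,0,-0.05],[0,0,0],0.5]
    - [[0,0,-2],[0,0,0],0.5]
    - [[0,0,-5],[0,0,0],0.5]
    - [[0,0,-8],[0,0,0],0.5]
    - [[0,0,-12],[0,0,0],0.5]
    - [[4,-1,-13],[0,0,0],0.6]
    - [[8,-2,-13],[0,0,0],0.8]

```text
time: 13.0
tool_pos: [0.6064, -0.0466, 0.2575]
ee_rot: [3.135, 0.001, 1.566]
wrist_force: [0.1, 0.8, -0.3]
width: 0.0569
```

```bash
python3 - <<'E'
from h import *
print(togo([.56,.15,.24],np.pi/2))
E
```

```text
shift cm [19.64 -4.74  1.71] turn [ 0.0068  0.0006 -0.0045]
```

Request:
apply_moves:
  moves:
    - [[18,-4.5,1.5],[0,0,0],0.8]
    - [[18,-4.5,1.5],[0,0,0],0.8]
    - [[18,-4.5,1.5],[0,0,0],0.8]
    - [[18,-4.5,1.5],[0,0,0],0.8]
    - [[18,-4.5,1.5],[0,0,0],0.8]
    - [[18,-4.5,1.5],[0,0,0],0.8]
    - [[18,-4.5,1.5],[0,0,0],0.8]
    - [[18,-4.5,1.5],[0,0,0],0.8]
    - [[18,-4.5,1.5],[0,0,0],0.8]
    - [[18,-4.5,1.5],[0,0,0],0.8]

```text
time: 13.83
tool_pos: [0.5597, 0.1334, 0.2379]
ee_rot: [-3.139, -0.001, 1.569]
wrist_force: [0.5, -0.1, 0.7]
width: 0.0754
```

```bash
python3 - <<'E'
from h import *
im,c=snapw('w7')
cv2.imwrite('pics/w7a.png',np.clip(im*1.5,0,255).astype(np.uint8))
im=optics.snapshot('scene')[:,:,::-1]; cv2.imwrite('pics/s7.png',cv2.resize(im[115:285,190:390],None,fx=3.5,fy=3.5,interpolation=cv2.INTER_CUBIC))
E
```

```text
13.8333 [0.5597 0.1334 0.2379] [-3.1389e+00 -8.0000e-04  1.5686e+00] 0.0754 [ 0.5 -0.1  0.7]
```

View pics/w7a.png

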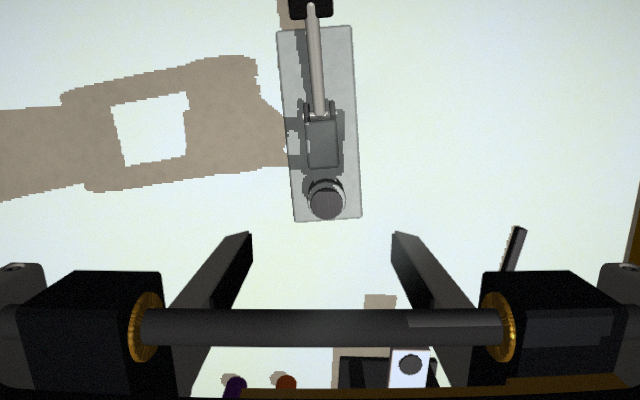

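View pics/s7.png

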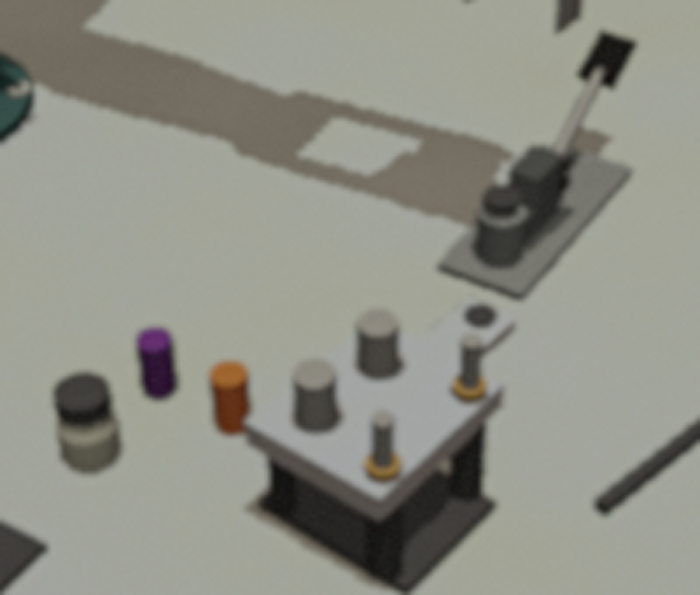

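Both slugs are in the pockets. Next I'll zoom in on the jack.

```bash
python3 - <<'E'
from h import *
im=cv2.imread('pics/w7.png')
a=cv2.resize(im[90:230,260:380],None,fx=4,fy=4,interpolation=cv2.INTER_CUBIC)
cv2.imwrite('pics/w7b.png',np.clip(a*1.8,0,255).astype(np.uint8))
E
```

```text
(no output)
```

View pics/w7b.png

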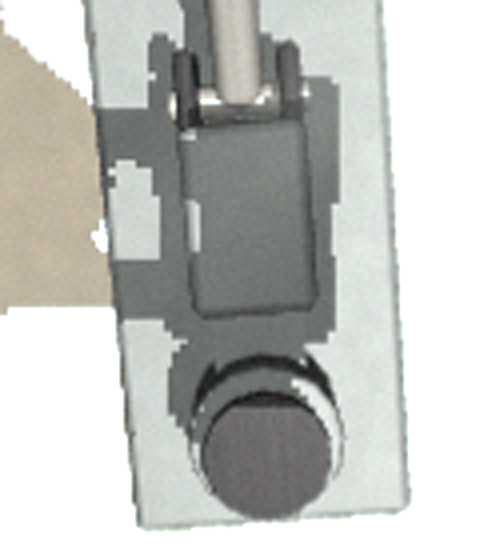

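```bash
python3 - <<'E'
from h import *
c=json.load(open('w7.json'))
f=lambda x,y,z: onz(c,(260+x/4-.4,90+y/4-.4),z)
S=f(266,455,.07);B=f(250,217,.07);print(S,B,np.linalg.norm(S-B))
d=B-S;print('yaw',np.arctan2(d[1],d[0]))
for q in [((138,525),(92,40)),((407,510),(384,50))]:
    a=f(*q[0],.01);b=f(*q[1],.01);d=b-a;print(a,b,np.arctan2(d[1],d[0]))
im=cv2.imread('pics/w7.png')
# paddle from image & base far corners
for q in [((295,221),(276.5,31)),((361.5,217),(353,26))]:
    a=onz(c,q[0],.01);b=onz(c,q[1],.01);d=b-a;print(a,b,np.linalg.norm(d),np.arctan2(d[1],d[0]))
E
```

```text
[0.56383678 0.11999546 0.07      ] [0.56002146 0.17706549 0.07      ] 0.057197417029477136
yaw 1.6375501806781587
[0.52741953 0.08412438 0.01      ] [0.51763458 0.2196321  0.01      ] 1.642880746070153
[0.60515113 0.08860593 0.01      ] [0.5958924  0.21688795 0.01      ] 1.6428462093543277
[0.528459   0.08394322 0.01      ] [0.51285107 0.28886082 0.01      ] 0.2055111361106551 1.6468164135799523
[0.60532132 0.08872592 0.01      ] [0.59191431 0.29348428 0.01      ] 0.205196820805296 1.6361802492853397
```

```bash
python3 - <<'E'
from h import *
print(togo([.560,.1771,.10],1.642))
E
```

```text
shift cm [ 4.33  0.07 13.79] turn [-0.0028 -0.0011 -0.0732]
```

Request:
apply_moves:
  moves:
    - [[4.2,0,4],[-0.002,-0.001,-0.073],0.75]
    - [[4.2,0,8],[-0.002,-0.001,-0.073],0.75]
    - [[4.2,0,11],[-0.002,-0.001,-0.073],0.75]
    - [[4.2,0,12.5],[-0.002,-0.001,-0.073],0.75]
    - [[4.2,0,13.5],[-0.002,-0.001,-0.073],0.75]
    - [[4.2,0,13.5],[-0.002,-0.001,-0.073],0.75]
    - [[4.2,0,13.5],[-0.002,-0.001,-0.073],0.75]
    - [[4.2,0,13.5],[-0.002,-0.001,-0.073],0.75]
    - [[4.2,0,13.5],[-0.002,-0.001,-0.073],0.75]
    - [[4.2,0,13.5],[-0.002,-0.001,-0.073],0.75]

```text
time: 14.77
tool_pos: [0.56, 0.1771, 0.1051]
ee_rot: [3.139, -0.001, 1.644]
wrist_force: [0.5, -0.3, 0.4]
width: 0.0708
```

```bash
python3 - <<'E'
from h import *
im,c=snapw('w8'); print(togo([.560,.1771,.055],1.642))
cv2.imwrite('pics/w8a.png',np.clip(im*1.5,0,255).astype(np.uint8))
E
```

```text
14.7667 [0.56   0.1771 0.1051] [ 3.1386e+00 -8.0000e-04  1.6435e+00] 0.0708 [ 0.5 -0.3  0.4]
shift cm [-0.    0.01  4.97] turn [ 0.0023 -0.0007  0.0016]
```

View pics/w8a.png

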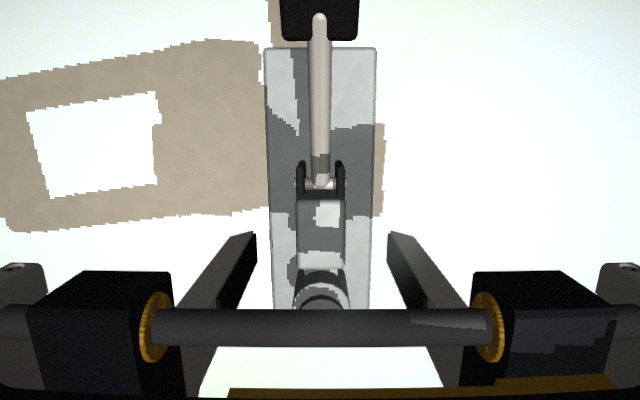

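Request:
apply_moves:
  moves:
    - [[0,0,2],[0.001,0,0],0.75]
    - [[0,0,4],[0.001,0,0],0.75]
    - [[0,0,4.9],[0.001,0,0],0.75]
    - [[0,0,4.9],[0.001,0,0],0.2]
    - [[0,0,4.9],[0.001,0,0],0.1]
    - [[0,0,4.9],[0.001,0,0],0.1]
    - [[0,0,4.9],[0.001,0,0],0.1]
    - [[0,0,4.9],[0.001,0,0],0.1]
    - [[0,0,4.9],[0.001,0,0],0.1]
    - [[0,0,4.9],[0.001,0,0],0.1]

```text
time: 15.65
tool_pos: [0.5593, 0.1771, 0.0547]
ee_rot: [-3.141, -0.0, 1.644]
wrist_force: [-0.0, 1.0, 0.8]
width: 0.03
```

Request:
apply_moves:
  moves:
    - [[0,0,0],[0,0,0],0.1]
    - [[0,0,0],[0,0,0],0.1]
    - [[0,0,0],[0,0,0],0.1]
    - [[0,0,0],[0,0,0],0.1]
    - [[0,0,0],[0,0,0],0.1]
    - [[0,0,0],[0,0,0],0.1]
    - [[0,0,0],[0,0,0],0.1]
    - [[0,0,0],[0,0,0],0.1]
    - [[0,0,0],[0,0,0],0.1]
    - [[0,0,0],[0,0,0],0.1]

```text
time: 16.48
tool_pos: [0.5594, 0.1771, 0.0547]
ee_rot: [-3.141, -0.0, 1.644]
wrist_force: [1.4, 0.1, 5.3]
width: 0.0296
```

```bash
python3 - <<'E'
from h import *
im,c=snapw('w9'); 
cv2.imwrite('pics/w9a.png',np.clip(im*1.5,0,255).astype(np.uint8))
E
```

```text
16.4833 [0.5594 0.1771 0.0547] [-3.1414e+00 -4.0000e-04  1.6438e+00] 0.0296 [1.4 0.1 5.3]
```

View pics/w9a.png

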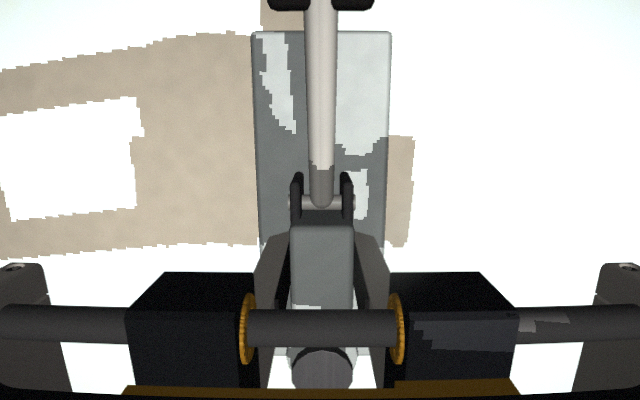

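Request:
apply_moves:
  moves:
    - [[0,0,-0.2],[0,0,0],0.1]
    - [[0,0,-0.4],[0,0,0],0.1]
    - [[0,0,-0.6],[0,0,0],0.1]
    - [[0,0,-0.8],[0,0,0],0.1]
    - [[0,0,-0.8],[0,0,0],0.1]
    - [[0,0,-0.8],[0,0,0],0.1]
    - [[0,0,-0.8],[0,0,0],0.1]
    - [[-1,0.4,-0.8],[0,0,0],0.1]
    - [[-2,0.8,-0.8],[0,0,0],0.1]
    - [[-3,1.3,-0.8],[0,0,0],0.1]

```text
time: 17.37
tool_pos: [0.5743, 0.1467, 0.0619]
ee_rot: [-3.14, 0.001, 1.644]
wrist_force: [0.6, -0.2, -9.5]
width: 0.0296
```

```bash
python3 - <<'E'
from h import *
im,c=snapw('w10'); print(togo([.6452,.0141,.0597],1.6438))
cv2.imwrite('pics/w10a.png',np.clip(im*1.5,0,255).astype(np.uint8))
im=optics.snapshot('scene')[:,:,::-1]; cv2.imwrite('pics/s10.png',cv2.resize(im[95:285,210:410],None,fx=3.,fy=3.,interpolation=cv2.INTER_CUBIC))
E
```

```text
17.3667 [0.5743 0.1467 0.0619] [-3.1397e+00  6.0000e-04  1.6439e+00] 0.0296 [ 0.6 -0.2 -9.5]
shift cm [-13.46   5.98   0.28] turn [ 0.0002  0.0035 -0.002 ]
```

View pics/s10.png

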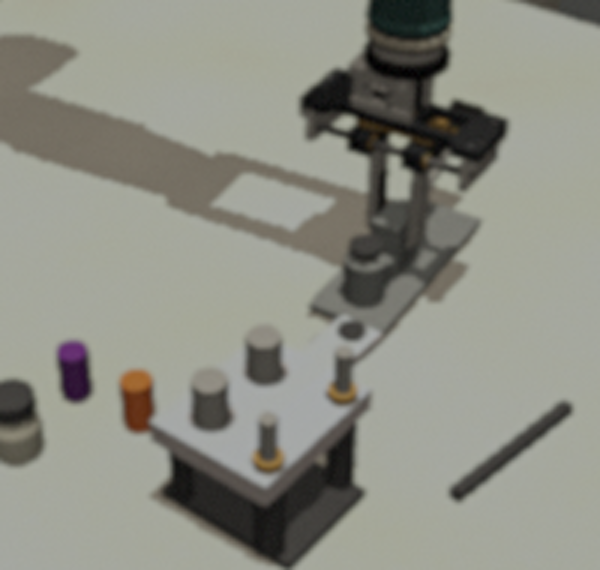

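Request:
apply_moves:
  moves:
    - [[-1,0.5,0.2],[0,0,0],0.1]
    - [[-2.5,1.1,0.4],[0,0,0],0.1]
    - [[-4,1.8,0.45],[0,0,0],0.1]
    - [[-5.5,2.4,0.45],[0,0,0],0.1]
    - [[-7,3.1,0.45],[0,0,0],0.1]
    - [[-8.5,3.8,0.45],[0,0,0],0.1]
    - [[-10,4.4,0.45],[0,0,0],0.1]
    - [[-11.5,5.1,0.45],[0,0,0],0.1]
    - [[-12.5,5.5,0.45],[0,0,0],0.1]
    - [[-13,5.75,0.45],[0,0,0],0.1]

```text
time: 18.3
tool_pos: [0.6417, 0.0203, 0.0572]
ee_rot: [-3.14, 0.001, 1.642]
wrist_force: [0.8, 0.4, -9.6]
width: 0.0297
```

```bash
python3 - <<'E'
from h import *
im,c=snapw('w11'); print(togo([.6452,.0141,.0547],1.6438))
cv2.imwrite('pics/w11a.png',np.clip(im*1.5,0,255).astype(np.uint8))
im=optics.snapshot('scene')[:,:,::-1]; cv2.imwrite('pics/s11.png',cv2.resize(im[95:285,210:410],None,fx=3.,fy=3.,interpolation=cv2.INTER_CUBIC))
E
```

```text
18.3 [0.6417 0.0203 0.0572] [-3.140e+00  5.000e-04  1.642e+00] 0.0297 [ 0.8  0.4 -9.6]
shift cm [-0.62  0.29  0.25] turn [-0.0012  0.0009 -0.0021]
```

View pics/w11a.png

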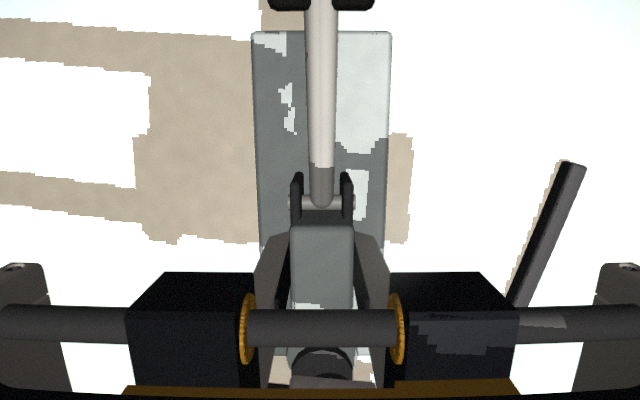

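View pics/s11.png

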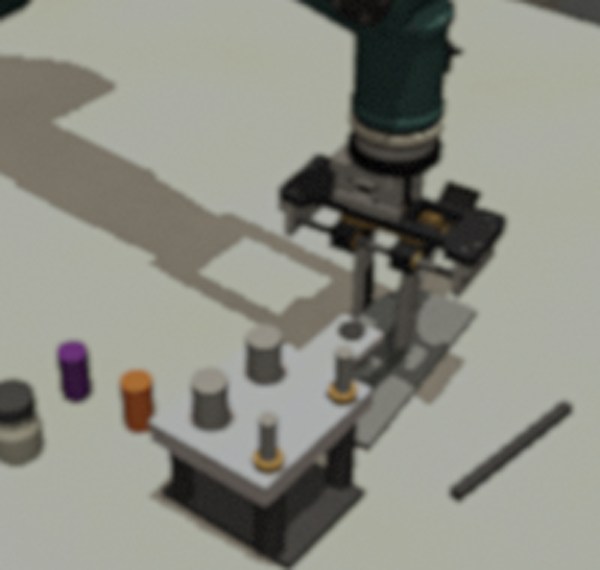

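Request:
apply_moves:
  moves:
    - [[-0.3,0.15,0],[0,0,0],0.1]
    - [[-0.6,0.29,0],[0,0,0],0.1]
    - [[-0.6,0.29,0],[0,0,0],0.1]
    - [[-0.6,0.29,0],[0,0,0],0.1]
    - [[-0.6,0.29,0.1],[0,0,0],0.1]
    - [[-0.6,0.29,0.2],[0,0,0],0.1]
    - [[-0.6,0.29,0.3],[0,0,0],0.1]
    - [[-0.6,0.29,0.3],[0,0,0],0.1]
    - [[-0.6,0.29,0.3],[0,0,0],0.1]
    - [[-0.6,0.29,0.3],[0,0,0],0.1]

```text
time: 19.23
tool_pos: [0.644, 0.0172, 0.0548]
ee_rot: [-3.14, -0.001, 1.644]
wrist_force: [-1.7, 1.5, -4.1]
width: 0.0297
```

```bash
python3 - <<'E'
from h import *
o=robot.get_obs();print(o['wrist_force']); print(togo([.6452,.0141,.0547],1.6438))
E
```

```text
[-1.69391707  1.54935779 -4.06641884]
shift cm [-0.32  0.1   0.01] turn [-0.0017 -0.0007  0.0003]
```

Request:
apply_moves:
  moves:
    - [[-0.2,0.05,-0.05],[0,0,0],0.1]
    - [[-0.4,0.12,-0.05],[0,0,0],0.1]
    - [[-0.4,0.12,-0.05],[0,0,0],0.1]
    - [[-0.4,0.12,0],[0,0,0],0.1]
    - [[-0.4,0.12,0.05],[0,0,0],0.1]
    - [[-0.4,0.12,0.05],[0,0,0],0.1]
    - [[-0.4,0.12,0.05],[0,0,0],0.1]
    - [[-0.4,0.12,0.05],[0,0,0],0.1]
    - [[-0.4,0.12,0.05],[0,0,0],0.1]
    - [[-0.4,0.12,0.05],[0,0,0],0.1]

```text
time: 20.07
tool_pos: [0.646, 0.0124, 0.0547]
ee_rot: [-3.141, 0.001, 1.644]
wrist_force: [-2.3, -2.5, 2.0]
width: 0.0295
```

```bash
python3 - <<'E'
from h import *
o=robot.get_obs();print(o['wrist_force']); print(togo([.6452,.0141,.0547],1.6438))
E
```

```text
[-2.2831867  -2.50938916  2.00571298]
shift cm [ 0.18 -0.07  0.  ] turn [-0.0004  0.0008 -0.0002]
```

Request:
apply_moves:
  moves:
    - [[0,0,-0.05],[0,0,0],0.5]
    - [[0,0,-0.05],[0,0,0],0.6]
    - [[0,0,-0.05],[0,0,0],0.6]
    - [[0,0,-0.05],[0,0,0],0.6]
    - [[0,0,-0.05],[0,0,0],0.6]
    - [[0,0,-3],[0,0,0],0.6]
    - [[0,0,-7],[0,0,0],0.6]
    - [[0,0,-11],[0,0,0],0.6]
    - [[0,0,-14],[0,0,0],0.6]
    - [[0,0,-15],[0,0,0],0.3]

```text
time: 20.9
tool_pos: [0.6483, 0.0129, 0.2111]
ee_rot: [3.132, 0.001, 1.644]
wrist_force: [0.4, -0.8, 0.8]
width: 0.0527
```

```bash
python3 - <<'E'
from h import *
im,c=snapw('w12'); print(togo([.6368,.1361,.13],1.6438))
cv2.imwrite('pics/w12a.png',np.clip(im*1.5,0,255).astype(np.uint8))
im=optics.snapshot('scene')[:,:,::-1]; cv2.imwrite('pics/s12.png',cv2.resize(im[95:285,210:410],None,fx=3.,fy=3.,interpolation=cv2.INTER_CUBIC))
for a in [.5,.05]:
    pass
E
```

```text
20.9 [0.6483 0.0129 0.2111] [3.1321e+00 1.2000e-03 1.6440e+00] 0.0527 [ 0.4 -0.8  0.8]
shift cm [12.38 -0.32  8.05] turn [0.0094 0.0012 0.0002]
```

View pics/w12a.png

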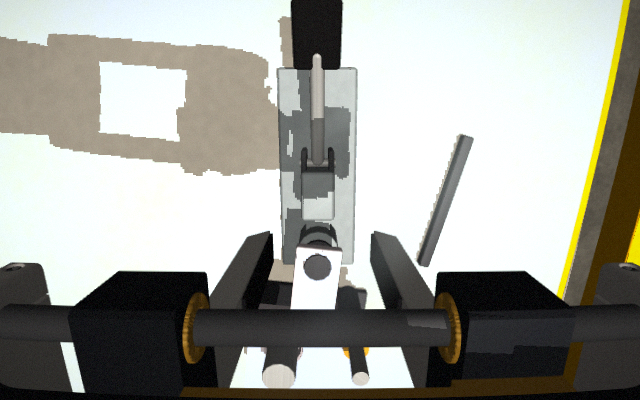

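View pics/s12.png

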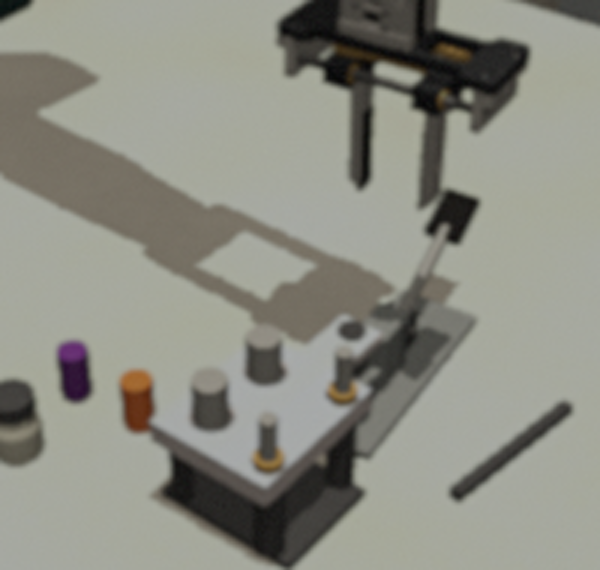

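```bash
python3 - <<'E'
from h import *
c=json.load(open('w12.json'))
im=cv2.imread('pics/w12.png')
a=cv2.resize(im[140:290,260:380],None,fx=4,fy=4,interpolation=cv2.INTER_CUBIC)
cv2.imwrite('pics/w12b.png',np.clip(a*1.5,0,255).astype(np.uint8))
b=onz(c,(317.2,266.5),.099);B=onz(c,(318.3,193),.07);print(b,B,np.linalg.norm((b-B)[:2]))
x=np.array([np.cos(1.6438),np.sin(1.6438)]); print('saddle',B[:2]-.0575*x)
print(proj(c,[.6368,.1381,.105]))
E
```

```text
[ 0.64989254 -0.04176902  0.099     ] [0.64672485 0.01525717 0.07      ] 0.057114097949057974
saddle [ 0.65091884 -0.04208968]
[316.85727595  34.90085992]
```

View pics/w12b.png

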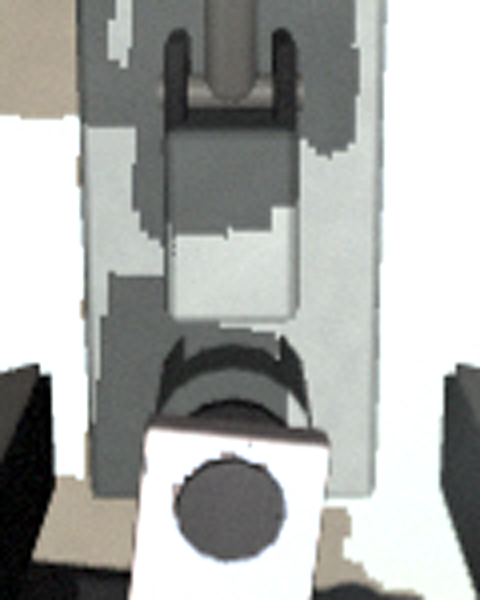

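Request:
apply_moves:
  moves:
    - [[4,-0.2,0],[0.004,0,0],0]
    - [[8,-0.3,0],[0.004,0,0],0]
    - [[12.2,-0.3,1],[0.004,0,0],0]
    - [[12.2,-0.3,3],[0.004,0,0],0]
    - [[12.2,-0.3,5],[0.004,0,0],0]
    - [[12.2,-0.3,6.8],[0.004,0,0],0]
    - [[12.2,-0.3,6.8],[0.004,0,0],0]
    - [[12.2,-0.3,6.8],[0.004,0,0],0]
    - [[12.2,-0.3,6.8],[0.004,0,0],0]
    - [[12.2,-0.3,6.8],[0.004,0,0],0]

```text
time: 21.83
tool_pos: [0.6344, 0.1341, 0.1367]
ee_rot: [-3.137, -0.0, 1.643]
wrist_force: [0.1, -0.2, 0.5]
width: 0.0005
```

```bash
python3 - <<'E'
from h import *
im,c=snapw('w13'); print(togo([.6368,.1361,.13],1.6438))
cv2.imwrite('pics/w13a.png',np.clip(im*1.5,0,255).astype(np.uint8))
E
```

```text
21.8333 [0.6344 0.1341 0.1367] [-3.1373e+00 -3.0000e-04  1.6433e+00] 0.0005 [ 0.1 -0.2  0.5]
shift cm [0.18 0.24 0.72] turn [-0.0035 -0.0004 -0.0005]
```

View pics/w13a.png

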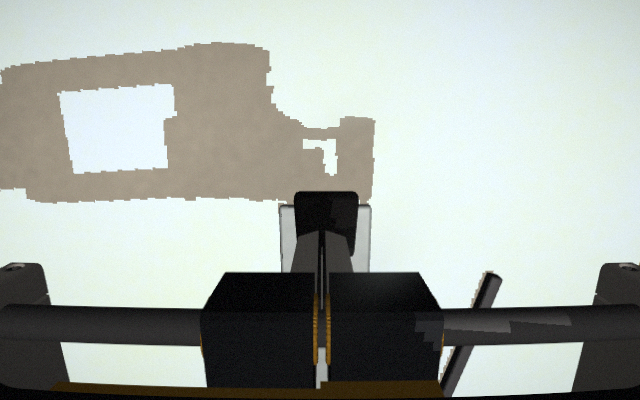

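Request:
apply_moves:
  moves:
    - [[0.2,0.2,0.8],[-0.003,0,0],0]
    - [[0.2,0.2,1.5],[-0.003,0,0],0]
    - [[0.2,0.2,1.9],[-0.003,0,0],0]
    - [[0.5,0.2,2.4],[-0.003,0,0],0]
    - [[0.75,0.2,2.9],[-0.003,0,0],0]
    - [[1.0,0.2,3.4],[-0.003,0,0],0]
    - [[1.2,0.2,3.9],[-0.003,0,0],0]
    - [[1.35,0.2,4.4],[-0.003,0,0],0]
    - [[1.5,0.2,5.0],[-0.003,0,0],0]
    - [[1.6,0.2,5.5],[-0.003,0,0],0]

```text
time: 22.72
tool_pos: [0.6349, 0.149, 0.0821]
ee_rot: [-3.141, 0.003, 1.643]
wrist_force: [-0.4, -4.2, 7.7]
width: 0.0005
```

```bash
python3 - <<'E'
from h import *
im,c=snapw('w14'); print(togo([.635,.1525,.0697],1.6438))
im=optics.snapshot('scene')[:,:,::-1]; cv2.imwrite('pics/s14.png',cv2.resize(im[95:285,210:410],None,fx=3.,fy=3.,interpolation=cv2.INTER_CUBIC))
E
```

```text
22.7167 [0.6349 0.149  0.0821] [-3.1406e+00  2.9000e-03  1.6432e+00] 0.0005 [-0.4 -4.2  7.7]
shift cm [0.33 0.04 1.12] turn [-0.0015  0.0027 -0.0005]
```

View pics/s14.png

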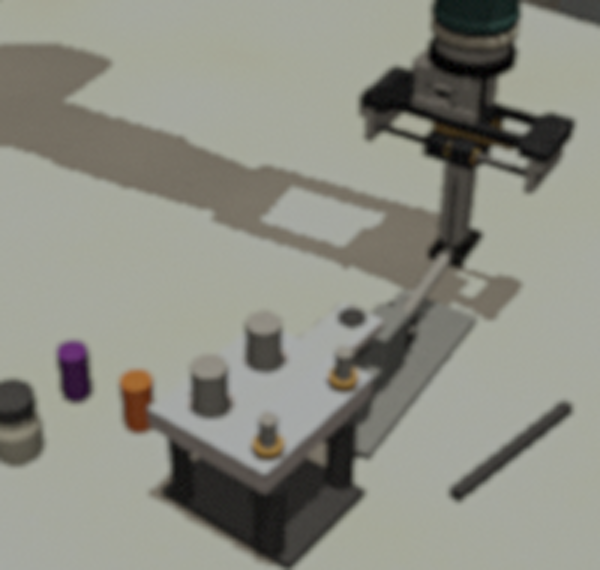

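Request:
apply_moves:
  moves:
    - [[0.1,0,0.5],[0,0,0],0]
    - [[0.15,0,0.9],[0,0,0],0]
    - [[0.15,0,1.2],[0,0,0],0]
    - [[0.15,0,1.4],[0,0,0],0]
    - [[0.15,0,1.4],[0,0,0],0]
    - [[0.15,0,1.4],[0,0,0],0]
    - [[0.15,0,1.4],[0,0,0],0]
    - [[0.15,0,1.4],[0,0,0],0]
    - [[0.15,0,1.4],[0,0,0],0]
    - [[0.15,0,1.4],[0,0,0],0]

```text
time: 23.65
tool_pos: [0.6348, 0.1507, 0.0697]
ee_rot: [-3.141, 0.002, 1.643]
wrist_force: [-2.8, -3.9, 11.0]
width: 0.0004
```

```bash
python3 - <<'E'
from h import *
im,c=snapw('w15'); print(togo([.635,.1525,.0697],1.6438))
im=optics.snapshot('scene')[:,:,::-1]; cv2.imwrite('pics/s15.png',cv2.resize(im[95:285,210:410],None,fx=3.,fy=3.,interpolation=cv2.INTER_CUBIC))
E
```

```text
23.65 [0.6348 0.1507 0.0697] [-3.1411e+00  2.4000e-03  1.6433e+00] 0.0004 [-2.8 -3.9 11. ]
shift cm [ 0.18  0.03 -0.  ] turn [-0.0004  0.0024 -0.0004]
```

View pics/s15.png

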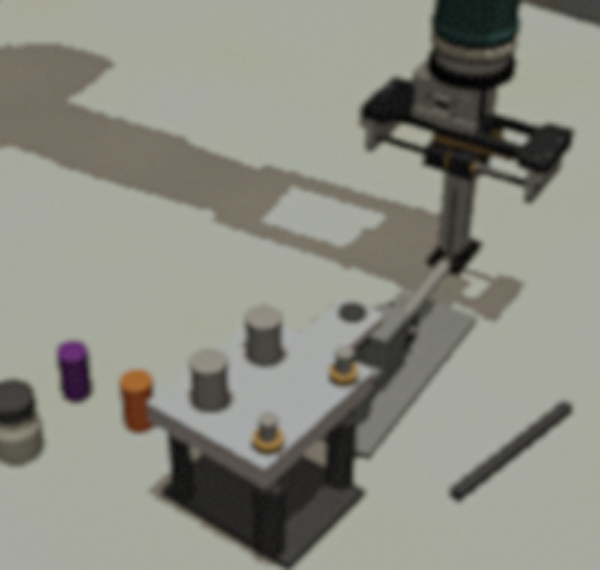

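Request:
apply_moves:
  moves:
    - [[0,0,0.2],[0,0,0],0]
    - [[0,0,0.3],[0,0,0],0]
    - [[0,0,0.3],[0,0,0],0]
    - [[0,0,0.3],[0,0,0],0]
    - [[0,0,0.3],[0,0,0],0]
    - [[0,0,0.3],[0,0,0],0]
    - [[0,0,0.3],[0,0,0],0]
    - [[0,0,0.3],[0,0,0],0]
    - [[0,0,0.3],[0,0,0],0]
    - [[0,0,0.3],[0,0,0],0]

```text
time: 24.58
tool_pos: [0.6349, 0.1507, 0.0691]
ee_rot: [3.141, 0.002, 1.643]
wrist_force: [-6.4, -5.5, 18.2]
width: 0.0005
```

Request:
apply_moves:
  moves:
    - [[-0.05,0,-0.7],[0,0,0],0]
    - [[-0.2,0,-1.4],[0,0,0],0]
    - [[-0.4,0,-2.2],[0,0,0],0]
    - [[-0.6,0,-3.0],[0,0,0],0]
    - [[-0.9,0,-3.8],[0,0,0],0]
    - [[-1.3,0,-4.6],[0,0,0],0]
    - [[-1.6,0,-5.4],[0,0,0],0]
    - [[-1.6,0,-6.4],[0,0,0],0]
    - [[-1.6,0,-7.4],[0,0,0],0]
    - [[-1.6,0,-8.0],[0,0,0],0]

```text
time: 25.42
tool_pos: [0.6356, 0.1362, 0.1448]
ee_rot: [-3.139, -0.001, 1.644]
wrist_force: [0.0, 0.3, 0.1]
width: 0.0004
```

Request:
apply_moves:
  moves:
    - [[0,0,0],[0,0,0],0]
    - [[0,0,0],[0,0,0],0]
    - [[0,0,0],[0,0,0],0]
    - [[0,0,0],[0,0,0],0]
    - [[0,0,0],[0,0,0],0]
    - [[0,0,0],[0,0,0],0]
    - [[0,0,0],[0,0,0],0]
    - [[0,0,0],[0,0,0],0]
    - [[0,0,0],[0,0,0],0]
    - [[0,0,0],[0,0,0],0]

```text
time: 26.25
tool_pos: [0.6355, 0.136, 0.1437]
ee_rot: [-3.139, -0.0, 1.644]
wrist_force: [0.6, 0.1, -0.3]
width: 0.0002
```

```bash
python3 - <<'E'
from h import *
im,c=snapw('w16'); cv2.imwrite('pics/w16a.png',np.clip(im*1.5,0,255).astype(np.uint8))
im=optics.snapshot('scene')[:,:,::-1]; cv2.imwrite('pics/s16.png',cv2.resize(im[95:285,210:410],None,fx=3.,fy=3.,interpolation=cv2.INTER_CUBIC))
im=optics.snapshot('top')[:,:,::-1]; cv2.imwrite('pics/t16.png',cv2.resize(im[140:280,180:400],None,fx=3.5,fy=3.5,interpolation=cv2.INTER_CUBIC))
E
```

```text
26.25 [0.6355 0.136  0.1437] [-3.1386e+00 -2.0000e-04  1.6438e+00] 0.0002 [ 0.6  0.1 -0.3]
```

View pics/w16a.png

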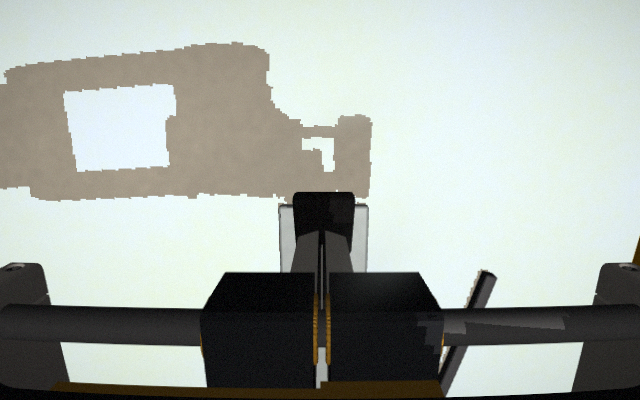

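View pics/s16.png

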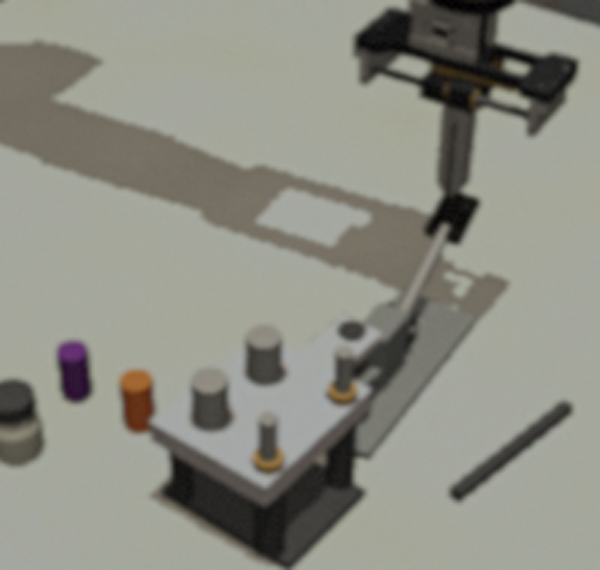

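View pics/t16.png

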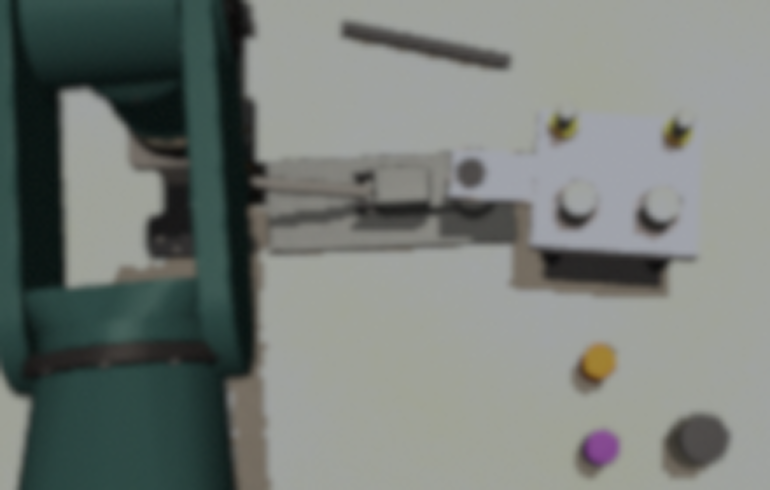

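```bash
python3 - <<'E'
from h import *
c=optics.get_calibration('top')
f=lambda x,y,z: onz(c,(180+x/3.5-.4,140+y/3.5-.4),z)
B=f(403,187,.07);b=f(470,172.5,.099)
print(B,b,b-B, np.linalg.norm((b-B)[:2]))
print('pockets/slugs',f(579,200,.136),f(660,205,.136))
print(proj(c,[.6465,.0132,.07]),(180+403/3.5-.4,140+187/3.5-.4))
c=json.load(open('w13.json'));d=json.load(open('w16.json'))
print(onz(c,(326,192),.117),onz(d,(323.5,193),.117))
E
```

```text
[0.64293542 0.01035103 0.07      ] [ 0.64933179 -0.04326072  0.099     ] [ 0.00639637 -0.05361176  0.029     ] 0.0539919794526298
pockets/slugs [ 0.62138413 -0.12608269  0.136     ] [ 0.61933115 -0.18717245  0.136     ]
[293.7791753  191.76514757] (294.74285714285713, 193.02857142857144)
[0.63471382 0.16410664 0.117     ] [0.63471388 0.16375059 0.117     ]
```

Request:
apply_moves:
  moves:
    - [[0,0,1.0],[0,0,0],0]
    - [[0,0,2.0],[0,0,0],0]
    - [[0,0,2.6],[0,0,0],0]
    - [[0.3,0,3.1],[0,0,0],0]
    - [[0.55,0,3.6],[0,0,0],0]
    - [[0.8,0,4.1],[0,0,0],0]
    - [[1.0,0,4.6],[0,0,0],0]
    - [[1.15,0,5.1],[0,0,0],0]
    - [[1.3,0,5.7],[0,0,0],0]
    - [[1.4,0,6.2],[0,0,0],0]

```text
time: 27.23
tool_pos: [0.6343, 0.1481, 0.0828]
ee_rot: [-3.139, 0.004, 1.643]
wrist_force: [-1.6, -5.9, 8.8]
width: 0.0006
```

Request:
apply_moves:
  moves:
    - [[0.1,0,0.5],[0,0,0],0]
    - [[0.15,0,0.9],[0,0,0],0]
    - [[0.15,0,1.2],[0,0,0],0]
    - [[0.15,0,1.4],[0,0,0],0]
    - [[0.15,0,1.6],[0,0,0],0]
    - [[0.15,0,1.7],[0,0,0],0]
    - [[0.15,0,1.75],[0,0,0],0]
    - [[0.15,0,1.75],[0,0,0],0]
    - [[0.15,0,1.75],[0,0,0],0]
    - [[0.15,0,1.75],[0,0,0],0]

```text
time: 28.07
tool_pos: [0.6342, 0.1499, 0.0691]
ee_rot: [-3.14, 0.003, 1.643]
wrist_force: [-7.3, -5.6, 17.9]
width: 0.0006
```

```bash
python3 - <<'E'
from h import *
im,c=snapw('w17'); cv2.imwrite('pics/w17a.png',np.clip(im*1.5,0,255).astype(np.uint8))
im=optics.snapshot('scene')[:,:,::-1]; cv2.imwrite('pics/s17.png',cv2.resize(im[95:285,210:410],None,fx=3.,fy=3.,interpolation=cv2.INTER_CUBIC))
im=optics.snapshot('top')[:,:,::-1]; cv2.imwrite('pics/t17.png',cv2.resize(im[140:280,180:400],None,fx=3.5,fy=3.5,interpolation=cv2.INTER_CUBIC))
print(robot.get_obs()['wrist_force'])
E
```

```text
28.0667 [0.6342 0.1499 0.0691] [-3.1401e+00  2.8000e-03  1.6434e+00] 0.0006 [-7.3 -5.6 17.9]
[-7.96722596 -7.03143608 17.72804774]
```

View pics/s17.png

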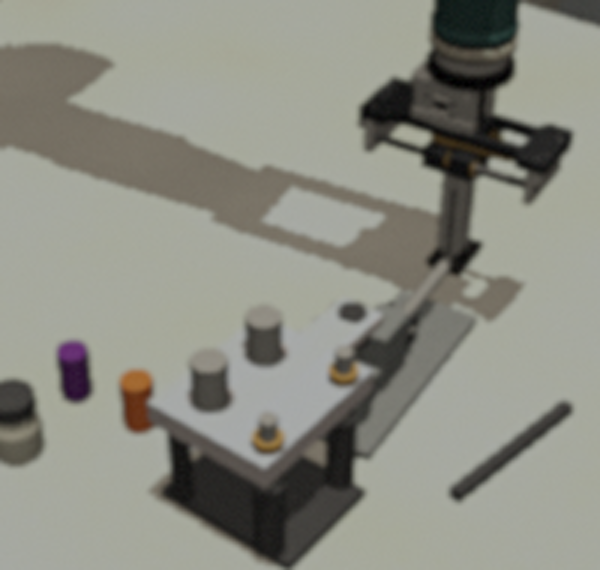

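View pics/t17.png

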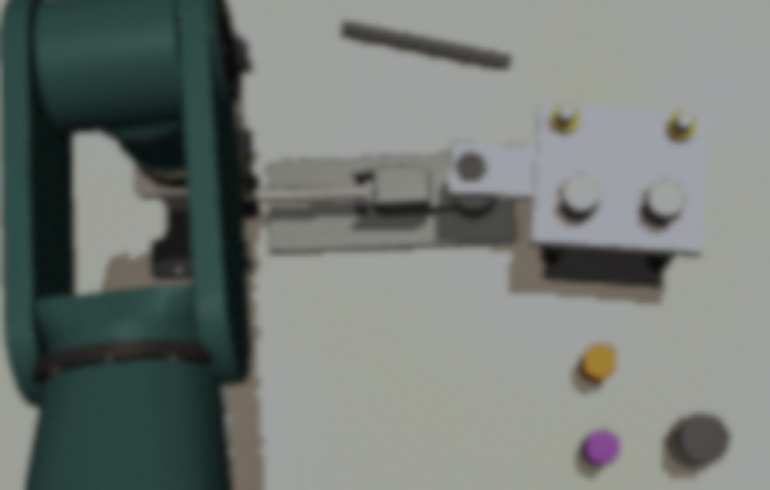

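Request:
apply_moves:
  moves:
    - [[0,-0.05,0],[0,0,0],0]
    - [[-0.05,-0.1,0],[0,0,0],0]
    - [[-0.1,-0.12,0],[0,0,0],0]
    - [[-0.1,-0.12,0],[0,0,0],0]
    - [[-0.1,-0.12,0],[0,0,0],0]
    - [[-0.1,-0.12,0],[0,0,0],0]
    - [[-0.1,-0.12,0],[0,0,0],0]
    - [[-0.1,-0.12,0],[0,0,0],0]
    - [[-0.1,-0.12,0],[0,0,0],0]
    - [[-0.1,-0.12,0],[0,0,0],0]

```text
time: 29.05
tool_pos: [0.6341, 0.1498, 0.0692]
ee_rot: [3.14, 0.001, 1.644]
wrist_force: [-5.6, -3.7, 17.6]
width: 0.0005
```

```bash
python3 - <<'E'
from h import *
o=robot.get_obs();print(o['tool_pos'],o['wrist_force'])
im=optics.snapshot('top'); print(robot.get_obs()['wrist_force'])
E
```

```text
[0.63412219 0.14983587 0.06921658] [-5.55339022 -3.69924489 17.56475459]
[-5.35940868 -3.17913285 17.17428544]
```

```bash
python3 - <<'E'
from h import *
print(job.close_job()); o=robot.get_obs(); print(o['time'],o['tool_pos'],o['wrist_force'])
E
```

```text
the job is handed in; nothing more can be done
None
the job is handed in; nothing more can be done
```

I did the whole task and handed it in at about 29 s of the 72 s allowed. The arm was still holding the handle down. The hand-in gives no verdict, so what follows rests on my own checks.

- **Slugs:** Each one reached its pocket floor before I let go. Both were standing upright in the last pictures, with the carrier raised.
- **Jack:** I gripped it by the pump block and set it flat on the bench under the lift point. A close wrist-camera view put its saddle within about 1–3 mm of the boss. The coarser top view gave about 4–5 mm. The two disagree, but both are inside the 10 mm limit.
- **Strokes:** I pushed the handle fully down, let it come all the way back up with the fingers clear of the paddle, then pushed it down again. Both times the tool stopped at about the same height, where pushing further raised the force but hardly moved the tool. I had no direct reading of the handle or carrier joint, only this stop and the raised carrier in the pictures.
- **At hand-in:** The arm was pressing with about 17 N downward and about 6 N sideways. I had reduced the sideways push from about 11 N just before.
- **Bystanders:** I never touched the jar, plate or bar. The jar and bar looked unmoved in the last pictures. The plate was outside those crops, so I did not check it again.

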